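# Discard expired bottles in the safety jar and hang up the carrier

## Robot

A 6-joint arm with a two-finger parallel gripper is mounted at the origin on the work surface. World frame = base frame: x ahead of the robot, y to its left, z up, the work surface at z = 0. Lengths are in m, angles in rad, forces in N, time in s.
With the tool pointing down it reaches from about 0.35 to 0.975 m from the base axis. Payload 4.9 kg.
Tool frame: the origin (TCP) lies midway between the tips of the shut fingers; the grasp point (between the pads) lies 19 mm behind it; x points along the fingers, z is the direction in which the jaws open and shut, and the axes are right-handed (so a half turn about x gives the same grasp; the last joint's range is limited). The gripper opens to 85 mm and grips with 20 to 120 N. Pads are 22 mm wide; open, the fingers measure 114 mm over their backs; the gripper's body (76 mm by 85 mm) begins 54 mm behind the grasp point. The pads swing forward as they close: fully open they stand 13 mm farther back than shut.
Start: joints at [-1.29, 0.053, 1.613, -0, 1.476, -0.119], TCP at [0.243, -0.576, 0.231] pointing down, gripper open.
Joint ranges: [-3.01, 3.01], [-1.01, 2.22], [0.06, 2.58], [-1.02, 4.17], [0.09, 2.62], [-3.14, 3.14]. Speed limits (rad/s): [2.57, 2.57, 3.14, 3.14, 3.14, 3.14].

## Interface

Orientations are given as a unit quaternion [w, x, y, z].
In Python, from plant import state, cams, workorder, nets gives the robot as it stands.
- The arm moves only by the tool play_rows, never from a script. Its argument "motion" is a list of rows, each a list of 3 entries, a list of its own where there are three numbers: the closure, from -1 (fully open) to 1 (shut), then the shift along the world's x, y, z in m, then the turn about the world's z in rad. A call has 1 to 5 rows; each row is the pose to reach, as a shift and turn from the pose commanded when the call began; what a row does not reach only later rows make up. A row lasts 1/10 s, in which the tool goes at most 50 mm and 8.59 degrees, less where a joint would pass 70% of its speed; a pose out of reach is approached as far as the arm can. A call with a gripper value outside its range is refused whole. The fingers move at their own pace and stop on an object; the grip force is fixed at half the most. Time passes only in rows, so rows that repeat a pose let the fingers close. It gives the time, the measured TCP pose, the force and the opening at its end, in the units of the state.
- state(): the state, without advancing time (a new reading comes with each control period).
- cams.grab_frame(name): name is "side" or "top" or "wrist"; returns (picture, depth): 400x640x3 uint8, red, green, blue; 400x640 float32, m along the optical axis (not along the pixel's ray), 0 where there is no reading.
- cams.camera_info(name): a dict with "K" (3x3 intrinsics, pixels), "rvec" (rotation vector, rad) and "tvec" (3), from world to camera coordinates, as OpenCV has them. Camera axes: x right, y down, z forward; pixel columns grow to the right and rows downward; lengths in m; the calibration is good to about 2 mm. The wrist camera is an equidistant fisheye: a pixel r from the principal point sees the ray r / f radians off the axis. A picture is of the moment at which its call begins: read the wrist's pose just before it. camera_info takes no time and is no camera call; for the wrist camera it gives the pose at the moment of the call.
- workorder.job_done(): hands the job in, once; it reports no verdict.
Trained networks look in the newest picture that a camera, given by its name, has taken for a name from the list of things; names that differ only in an ending like _2 or _b are one class to them, and where a whole thing is asked for, a point or a joint stands for the part that bears it (a point fixed in the world has none). Each returns a list of dicts, best first, with "score" (0 to 1); they miss things now and then, are a little off and sometimes report something else, mostly with a low value. They report only what shows in the picture. A call takes as long as a camera call. They do not tell look-alikes from the thing itself.
- nets.recognise(camera, target): "at" ([x, y, z] in m, in world coordinates, good to about 4 mm: the middle of the surface that is visible of it).
- nets.landmark_of(camera, target): "at" ([x, y, z] in m, in world coordinates, good to about 4 mm: a listed point, or the origin of a listed thing).
The state is a dict: "time": time; "joint_pos": joint angles; "joint_vel": joint speeds; "joint_efforts": joint torques, N m; "tool_pos": TCP position; "tool_rot": TCP orientation; "contact_force": force on the tool from outside, world axes, zero at the start; "ft_torque": the same for the moment, N m; "gripper_width": opening from 0.0 (shut) to 1.0 (fully open).
Only numpy, scipy, OpenCV 4.12 (cv2) and the standard library are available. Lean on these libraries where they do the work, as an engineer would, in place of code of your own. Each camera call takes 0.05 s, during which the arm holds its last target.

## Task

The bottles in the carrier are expired: open the disposal jar (its safety cap must be pressed down while it is turned anticlockwise), put every bottle from the carrier into it, and press and turn the cap back on clockwise until it springs up locked. Hang the emptied carrier by its handle on the double hook, with both prongs under the handle, and leave the other things on the counter where they are.

Things in the scene. Friction and masses are not known exactly. Their poses are not given: they have to be found in the camera images.
- jar: Clear jar, 108 mm across, fixed to the counter by a steel bracket plate 135 mm square: it cannot turn or lift. Origin: centre of the plate's underside, z up. Inside 102 mm across, floor 11 mm above the counter; sloping shoulder 104-117 mm up; neck 46 mm across outside with two bayonet lugs (to 28 mm from the axis) near its +x and -x (grey marks on the shoulder).
- jar_mouth (a point): Centre of the jar's mouth, level with the rim, 141 mm above the counter, axes as the jar. Opening 40 mm across. The cap's level against it: locked, cap underside 13 mm below the rim; loose on top 10 mm below; pressed enough to turn 17 to 19 mm below. Let go out of line under the lugs it stays 17 mm below.
- cap: White ribbed safety cap, 65 mm across, 25 mm tall, 58 g. Origin: centre of its open underside, z up. A grey bar on top runs along its x; two inner lugs are at its +x and -x (a half turn makes no difference). Locked: bar along the jar's x, +-4 degrees of play. To open: press 4 to 6 mm (13 to 16 N), keep pressed, turn anticlockwise from above 60-130 degrees (80 is good), lift straight off.
- cap_spring (a joint): Compression of the spring liner in the cap, m: 0 free, 0.003 locked, 0.007 or more lets it turn, 0.0095 end; 1800 N/m. To close: set the cap on with its bar 60-130 degrees anticlockwise of the jar's x (radial play 2 mm), press till the underside is 18 mm below the rim, turn clockwise until the bar meets the jar's x (stop 5 degrees beyond), let go: it springs up 5 mm into the lock.
- carrier: Loose aluminium bottle carrier 124 (x) by 150 mm (y), 0.32 kg empty. Origin: centre of its underside, z up. Floor 4 mm thick; guide plate, top 20 mm up, with four 26 mm square wells at x = +-36, y = +-36 mm. Flat strip handle along y in the plane x = 0: uprights at y = +-73 mm, crossbar 12 mm wide, 82 to 90 mm up. Standing bottles reach 54 mm up.
- carrier_handle (a point): Middle of the carrier's handle crossbar, 86 mm above the carrier's underside; the bar runs along y of the carrier and is 12 mm wide across it.
- bottle0: Small amber bottle with a round-topped white cap, 22 mm across, 50 mm tall (straight-sided up to 39 mm), 35 g; origin: centre of its underside. If present it stands in the carrier's well at (-36, -36) mm, foot 4 mm above the carrier's underside. May be absent.
- bottle1: Same kind of bottle, in the well at (-36, +36) mm. May be absent.
- bottle2: Same kind of bottle, in the well at (+36, -36) mm. May be absent.
- bottle3: Same kind of bottle, in the well at (+36, +36) mm. May be absent.
- hook_stand: Fixed steel stand with a double hook. Origin: on the counter below the hooks' seat. Two prongs, 8 mm wide, 6 mm thick, at y = +-32 mm, point along its -x from a back plate (face at x = 92 mm) to upturned tips at x = -16 to -10 mm, 17 mm above the seat (knobs to 23 mm). Post at x = 100 to 116 mm; foot plate x = 50 to 160 mm, 12 mm high. Nothing stands higher than the knobs.
- hook_seat (a point): On top of the prongs, midway between them and 10 mm behind the inner face of the upturned tips, 200 mm above the counter, axes as the hook stand. A bar hung on the hooks lies along y, its underside at this height.
- stock_jar: Bystander: white pill jar in use, 60 mm across, 105 mm tall; origin at the centre of its underside. Leave alone.
- pill_carton: Bystander: white carton 65 x 110 x 45 mm; origin at the centre of its underside. Leave alone.
- pen_cup: Bystander: grey pen cup, 70 mm across, 85 mm tall with pens to 145 mm; origin at the centre of its underside. Leave alone.
Not all that is in view belongs to the job. Of the things like the cap, leave any that is red or turquoise; of the rest the smaller one is meant.

How it is judged:
By the outcome, as a careful person would: the job done as asked, in the order asked, and still so for the second after the job is handed in, with the robot touching nothing.
Of bottle0, bottle1, bottle2, bottle3 only 2 to 4 are there at a start; the rules pass over those that are not, and their reading is None.
At some moment in a run one of carrier, cap may be knocked a few centimetres aside while the robot is not near it.
It also fails if it takes over 208 s, if anything falls off the work surface, if the arm or the gripper's body presses on something with over 40 N, if the wrist force passes 120 N, or if a joint passes its speed limit or range.

## Working session

There is one attempt and no reset: what is moved stays moved. The work goes in short steps, Python scripts to look and compute and a tool call to move; the robot and the scene stay as the last step left them, time stands still between calls to the robot, and variables do not carry over. Pictures are saved under pics/ and viewed, and the job is handed in when it is done.

Besides the shell and the picture viewer there is one more tool, called after "Request:" by a JSON object that holds its "name" and its "arguments". play_rows: Moves the arm, as the interface text tells. Its arguments: {"type":"object","properties":{"motion":{"type":"array","items":{"type":"array"}}},"required":["motion"]}

```bash
ls; mkdir -p pics
python3 - <<'E'
from plant import state,cams,nets
import cv2
s=state();print(s)
for n in ("top","side","wrist"):
    p,d=cams.grab_frame(n);cv2.imwrite(f"pics/{n}0.png",p[:,:,::-1])
    i=cams.camera_info(n);print(n,i)
    if n!="wrist":
        for t in ["jar","cap","carrier","hook_stand","bottle0","stock_jar","pill_carton","pen_cup"]:
            for r in nets.landmark_of(n,t): print(n,t,r)
        for t in ["jar_mouth","carrier_handle","hook_seat"]:
            for r in nets.landmark_of(n,t): print(n,t,r)
print(state()['time'])
E
```

```text
pics
{'time': 0.0, 'joint_pos': array([-1.28998902e+00,  5.33962695e-02,  1.61428292e+00,  1.24291950e-05,
        1.47602691e+00, -1.18984771e-01]), 'joint_vel': array([-0.00162717, -0.00173405, -0.00020894, -0.00049329,  0.00086804,
        0.00016185]), 'joint_efforts': array([ 3.29103903e-03, -3.93671143e+01, -3.70175958e+01,  1.94202189e-04,
        6.95652081e-03,  7.03009661e-06]), 'tool_pos': array([ 0.24310451, -0.57510307,  0.23004522]), 'tool_rot': array([ 0.58876027,  0.39124729,  0.58989328, -0.39027276]), 'contact_force': array([ 0.67054096, -0.32776835, -0.00945072]), 'ft_torque': array([0.0219979 , 0.01727447, 0.00328173]), 'gripper_width': 0.9983878403934198}
top {'K': array([[513.644969  ,   0.        , 316.02012536],
       [  0.        , 513.644969  , 197.14196429],
       [  0.        ,   0.        ,   1.        ]]), 'rvec': array([ 2.16308732, -2.10832558,  0.21173172]), 'tvec': array([0.04935591, 0.49831704, 1.46279626])}
top jar {'at': [0.4856, 0.2286, 0.0013], 'score': 0.69}
top cap {'at': [0.5111, 0.3714, -0.0012], 'score': 0.92}
top cap {'at': [0.4813, 0.22
[... 1772 characters left out ...]
 -0.044, 0.0024], 'score': 0.78}
side stock_jar {'at': [0.4875, 0.2342, 0.0032], 'score': 0.68}
side pill_carton {'at': [0.6998, 0.3329, 0.0011], 'score': 0.82}
side pen_cup {'at': [0.3503, 0.4292, -0.0031], 'score': 0.58}
side jar_mouth {'at': [0.4867, 0.2317, 0.1395], 'score': 0.87}
side carrier_handle {'at': [0.471, -0.0097, 0.0866], 'score': 0.89}
side hook_seat {'at': [0.5636, -0.3133, 0.1976], 'score': 0.8}
wrist {'K': array([[309.70691629,   0.        , 317.49764618],
       [  0.        , 309.70691629, 198.89573002],
       [  0.        ,   0.        ,   1.        ]]), 'rvec': array([-2.39285351,  1.58531945,  0.24887873]), 'tvec': array([-0.62433963, -0.04160278,  0.38008306])}
1.25
```

View pics/top0.png

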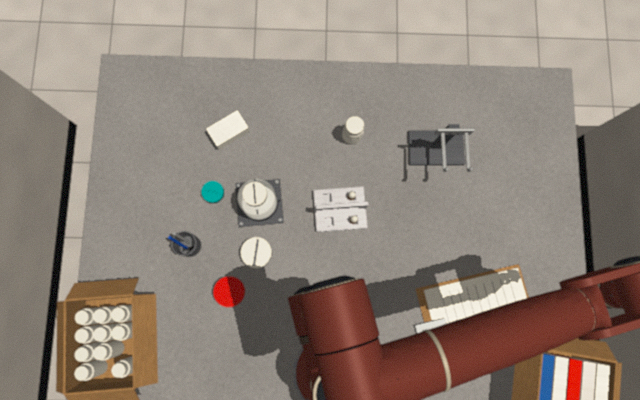

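View pics/side0.png

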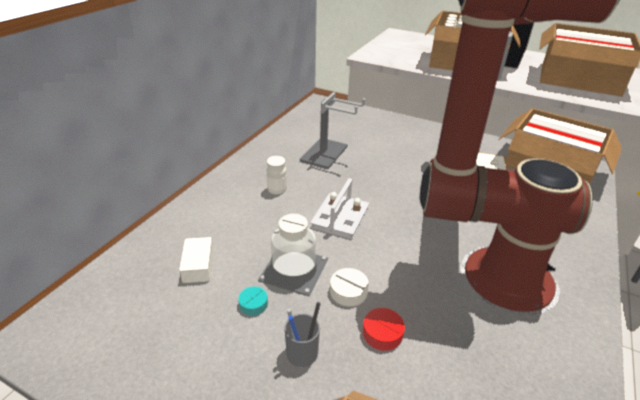

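Run:
```python
import cv2
t=cv2.imread("pics/top0.png")
# crop around carrier and jar
c=t[60:360,200:440]
cv2.imwrite("pics/t_a.png",cv2.resize(t[120:320,20:280],None,fx=3,fy=3,interpolation=cv2.INTER_CUBIC))
cv2.imwrite("pics/t_b.png",cv2.resize(t[120:320,240:500],None,fx=3,fy=3,interpolation=cv2.INTER_CUBIC))
```

```text
(no output)
```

View pics/t_a.png

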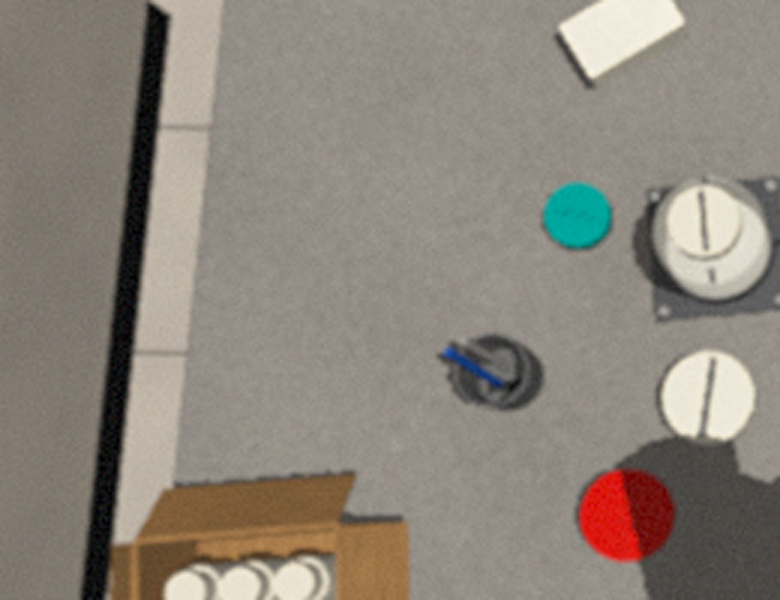

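View pics/t_b.png

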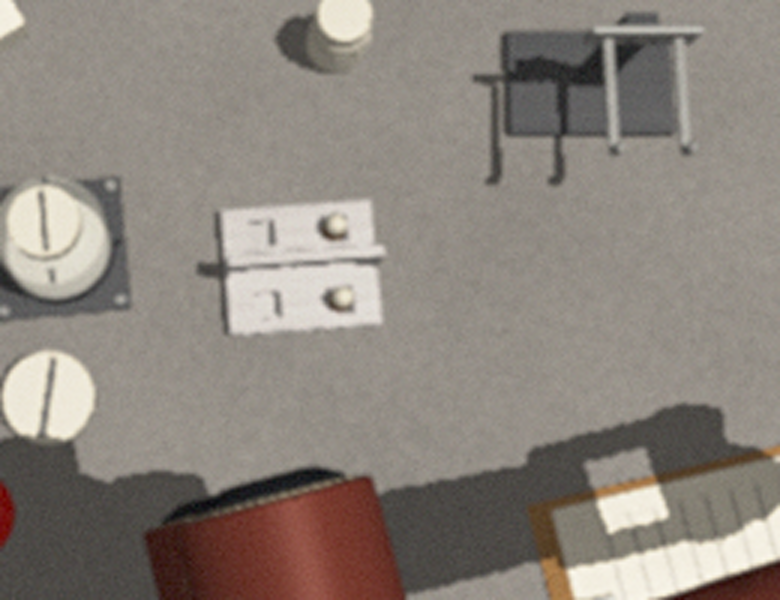

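View pics/wrist0.png

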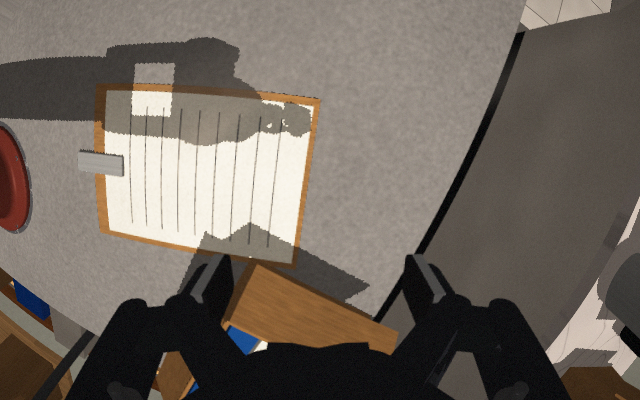

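Candidates for the cap in the top view: white on the jar (257,196), larger white on the counter (256,252), turquoise (212,191), and red (228,291). The smaller white one, locked on the jar, fits the description, and the enlarged crop shows it there. Only two bottles are present, at about (352,195) and (354,219).

```bash
cat > h.py <<'E'
import numpy as np,cv2
from plant import cams,state,nets
def bp(info,uv,z):
    K=info['K'];R=cv2.Rodrigues(np.array(info['rvec']))[0];t=np.array(info['tvec']).ravel()
    uv=np.atleast_2d(uv).astype(float)
    rays=np.c_[uv,np.ones(len(uv))]@np.linalg.inv(K).T@R
    C=-R.T@t
    return C+rays*((z-C[2])/rays[:,2])[:,None]
def wray(info,uv):
    K=info['K'];R=cv2.Rodrigues(np.array(info['rvec']))[0];t=np.array(info['tvec']).ravel()
    uv=np.atleast_2d(uv).astype(float)
    d=(uv-[K[0,2],K[1,2]])/K[0,0];r=np.hypot(*d.T);s=np.where(r>1e-9,np.sin(r)/np.maximum(r,1e-9),1)
    rays=np.c_[d*s[:,None],np.cos(r)]@R
    return -R.T@t,rays
def wbp(info,uv,z):
    C,rays=wray(info,uv);return C+rays*((z-C[2])/rays[:,2])[:,None]
def jaw():
    w,x,y,z=state()['tool_rot'];return np.degrees(np.arctan2(2*(y*z-w*x),2*(x*z+w*y)))
E
python3 - <<'E'
from h import *
i=cams.camera_info("top")
b=lambda l:np.array(l)/3+[240,120]-0.33
a=lambda l:np.array(l)/3+[20,120]-0.33
c=bp(i,b([(218,209),(372,200),(382,323),(229,334)]),.02);print("carrier",c.round(4),c.mean(0))
for p,q in((0,1),(3,2)): d=c[q]-c[p];print(np.degrees(np.arctan2(d[0],-d[1])),np.linalg.norm(d))
for p,q in((3,0),(2,1)): d=c[q]-c[p];print(np.degrees(np.arctan2(d[1],d[0])),np.linalg.norm(d))
h=bp(i,b([(612,38),(614,150),(681,38),(687,152)]),.21);print("hook",h)
for p in(0,2): d=h[p]-h[p+1];print(np.degrees(np.arctan2(d[1],d[0])))
j=bp(i,b([(120,180),(130,307)]),.0);d=j[0]-j[1];print("plate",j,np.degrees(np.arctan2(d[1],d[0])),np.linalg.norm(d))
j=bp(i,a([(702,195),(706,250)]),.153);d=j[0]-j[1];print("bar",j,j.mean(0),np.degrees(np.arctan2(d[1],d[0])))
print("bottles",bp(i,b([(335,226),(342,298)]),.05), "cap c",bp(i,a([(704,222)]),.153))
print(jaw())
E
```

```text
carrier [[ 0.5247  0.0733  0.02  ]
 [ 0.5381 -0.0804  0.02  ]
 [ 0.4147 -0.0911  0.02  ]
 [ 0.3999  0.0594  0.02  ]] [ 0.46936508 -0.00972008  0.02      ]
5.002999509581729 0.15426273254285672
5.625453989933365 0.15123434780596634
6.373043031204459 0.12555164708964625
4.986610329251684 0.12387280085468182
hook [[ 0.65274512 -0.27315513  0.21      ]
 [ 0.54998186 -0.27280197  0.21      ]
 [ 0.65462425 -0.33519651  0.21      ]
 [ 0.55002626 -0.33751441  0.21      ]]
-0.19690669736585567
1.269470962058234
plate [[0.55575479 0.1730003  0.        ]
 [0.42663873 0.15833803 0.        ]] 6.478687865687811 0.12994590408172735
bar [[0.50698532 0.23450936 0.153     ]
 [0.45648738 0.22861465 0.153     ]] [0.48173635 0.23156201 0.153     ] 6.65809293262801
bottles [[ 0.50504762 -0.04106128  0.05      ]
 [ 0.43433586 -0.04866431  0.05      ]] cap c [[0.48211561 0.23157335 0.153     ]]
-67.09444864250668
```

Request:
{"name": "play_rows", "arguments": {"motion": [[-1,[0.01,0.03,0.04],0],[-1,[0.02,0.07,0.07],0],[-1,[0.03,0.12,0.09],0],[-1,[0.05,0.165,0.09],0],[-1,[0.06,0.21,0.09],0]]}}

```text
time: 1.75
tool_pos: [0.3036, -0.3658, 0.3228]
tool_rot: [0.59, 0.391, 0.588, -0.391]
contact_force: [0.7, -0.3, 0.4]
gripper_width: 1.0
```

Request:
{"name": "play_rows", "arguments": {"motion": [[-1,[0.014,0.046,0],0],[-1,[0.027,0.09,0],0],[-1,[0.04,0.135,0],0],[-1,[0.055,0.18,0],0],[-1,[0.07,0.22,0],0]]}}

```text
time: 2.25
tool_pos: [0.3731, -0.145, 0.3217]
tool_rot: [0.59, 0.391, 0.589, -0.391]
contact_force: [1.0, -0.9, -0.1]
gripper_width: 1.002
```

Request:
{"name": "play_rows", "arguments": {"motion": [[-1,[0.014,0.046,0],0],[-1,[0.027,0.09,0],0],[-1,[0.04,0.135,0],0],[-1,[0.055,0.18,0],0],[-1,[0.07,0.22,0],0]]}}

```text
time: 2.75
tool_pos: [0.4431, 0.0753, 0.3217]
tool_rot: [0.59, 0.391, 0.589, -0.39]
contact_force: [1.6, -0.5, -0.1]
gripper_width: 1.004
```

Request:
{"name": "play_rows", "arguments": {"motion": [[-1,[0.012,0.045,0],0],[-1,[0.025,0.09,-0.02],0],[-1,[0.035,0.13,-0.04],0],[-1,[0.04,0.157,-0.06],0],[-1,[0.04,0.157,-0.06],0]]}}

```text
time: 3.25
tool_pos: [0.4812, 0.2322, 0.2572]
tool_rot: [0.588, 0.388, 0.592, -0.391]
contact_force: [1.2, -0.7, -0.8]
gripper_width: 1.001
```

Run:
```python
from h import *
for n in("wrist","top","side"):
    i=cams.camera_info(n)
    p,d=cams.grab_frame(n);cv2.imwrite(f"pics/{n}1.png",p[:,:,::-1])
    for t in ("jar_mouth","jar","cap"):
        for r in nets.landmark_of(n,t):print(n,t,r)
    if n=="wrist":print(-cv2.Rodrigues(i['rvec'])[0].T@i['tvec'])
s=state();print(s['tool_pos'],jaw())
```

```text
wrist jar {'at': [0.4808, 0.2356, 0.0023], 'score': 0.9}
wrist cap {'at': [0.3317, 0.2353, 0.001], 'score': 0.95}
wrist cap {'at': [0.5113, 0.3694, 0.0017], 'score': 0.81}
wrist cap {'at': [0.4837, 0.2329, 0.1283], 'score': 0.63}
[0.55327732 0.263873   0.40022232]
top jar_mouth {'at': [0.4869, 0.2296, 0.1384], 'score': 0.59}
top jar_mouth {'at': [0.4842, 0.2298, 0.002], 'score': 0.55}
top jar {'at': [0.4831, 0.2329, 0.0017], 'score': 0.84}
top cap {'at': [0.4798, 0.2306, 0.1255], 'score': 0.92}
top cap {'at': [0.2182, 0.3037, 0.0046], 'score': 0.92}
top cap {'at': [0.5111, 0.3678, -0.0004], 'score': 0.75}
side jar_mouth {'at': [0.4862, 0.2332, 0.1402], 'score': 0.68}
side jar_mouth {'at': [0.4396, -0.0493, 0.0023], 'score': 0.34}
side jar {'at': [0.4892, 0.2313, 0.0049], 'score': 0.94}
side cap {'at': [0.3338, 0.2322, -0.0026], 'score': 0.94}
side cap {'at': [0.4851, 0.2315, 0.128], 'score': 0.85}
side cap {'at': [0.2196, 0.3021, 0.002], 'score': 0.69}
side cap {'at': [0.5096, 0.3716, -0.0023], 'score': 0.56}
side cap {'at': [0.5112, -0.0428, 0.0044], 'score': 0.27}
[0.48308658 0.2296432  0.26170327] -67.13170389482623
```

View pics/wrist1.png

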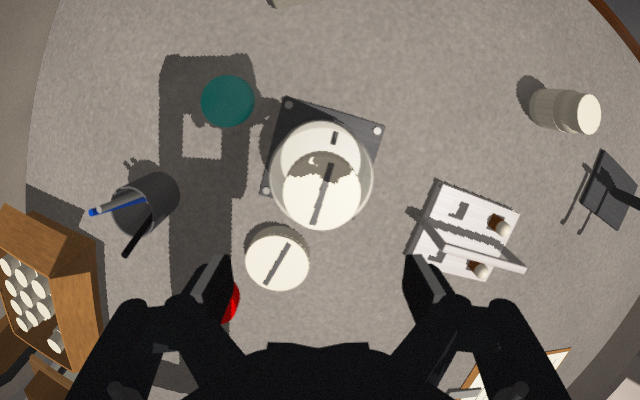

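View pics/top1.png

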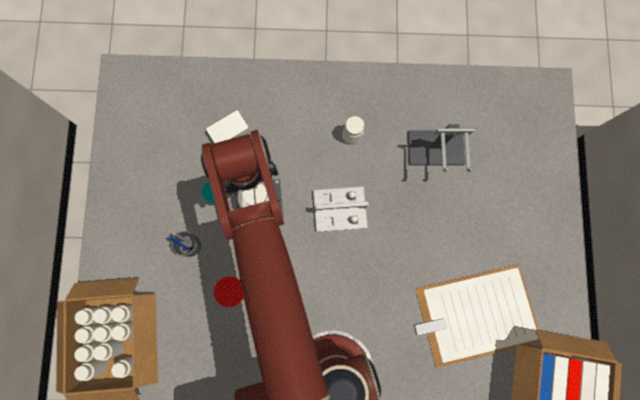

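Run:
```python
import cv2
p=cv2.imread("pics/wrist1.png")[80:240,240:400]
cv2.imwrite("pics/w1c.png",cv2.resize(p,None,fx=3.75,fy=3.75,interpolation=cv2.INTER_CUBIC))
```

```text
(no output)
```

View pics/w1c.png

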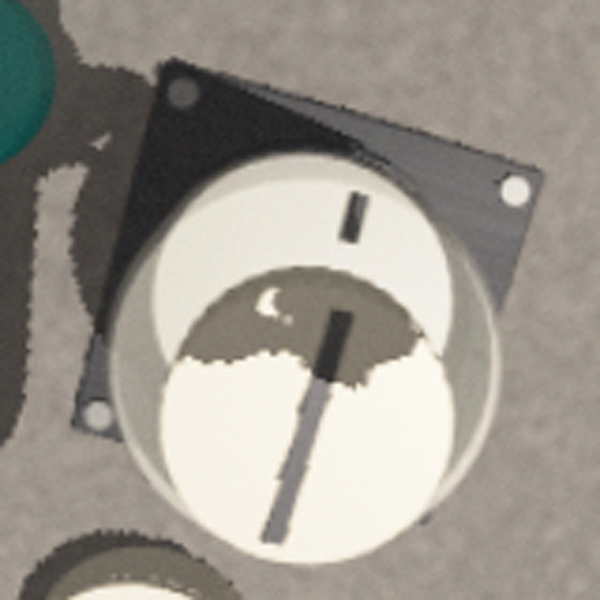

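Run:
```python
from h import *
from scipy.optimize import least_squares
i=cams.camera_info("wrist")
u=lambda l:np.array(l)/3.75+[240,80]-.4
P=wbp(i,u([(160,420),(455,430),(318,266),(308,563),(215,318),(413,318),(205,525),(412,523)]),.153)
f=least_squares(lambda q:np.hypot(P[:,0]-q[0],P[:,1]-q[1])-q[2],[.48,.23,.03]);print(f.x,f.fun.round(4))
b=wbp(i,u([(341,312),(272,542)]),.153);d=b[0]-b[1];print(b.mean(0),np.degrees(np.arctan2(d[1],d[0])))
pl=wbp(i,u([(182,92),(515,190),(98,415)]),.004);print(pl,pl[1:].mean(0))
d=pl[0]-pl[2];print(np.degrees(np.arctan2(d[1],d[0])))
m=wbp(i,u([(352,218)]),.11);print(m, state()['tool_pos'])
```

```text
[0.48605761 0.22740451 0.03408041] [-0.0001 -0.0007  0.0022  0.0002 -0.0017 -0.0004  0.0005  0.0001]
[0.48436058 0.22764541 0.153     ] 7.090949727534065
[[0.53796536 0.29427671 0.004     ]
 [0.55221727 0.17524754 0.004     ]
 [0.4192106  0.27983545 0.004     ]] [0.48571394 0.22754149 0.004     ]
6.933449900907842
[[0.52912613 0.23329204 0.11      ]] [0.48308658 0.2296432  0.26170327]
```

Request:
{"name": "play_rows", "arguments": {"motion": [[-1,[0.0025,-0.0005,-0.04],0],[-1,[0.0025,-0.0005,-0.08],0],[-1,[0.0025,-0.0005,-0.11],0],[-1,[0.0025,-0.0005,-0.13],0],[-1,[0.0025,-0.0005,-0.142],0]]}}

```text
time: 4.35
tool_pos: [0.4842, 0.229, 0.1169]
tool_rot: [0.589, 0.39, 0.59, -0.392]
contact_force: [0.2, -0.0, 0.1]
gripper_width: 1.0
```

Request:
{"name": "play_rows", "arguments": {"motion": [[-1,[0,0,0],0],[0.2,[0,0,0],0],[0.2,[0,0,0],0],[0.2,[0,0,0],0],[0.2,[0,0,0],0]]}}

```text
time: 4.85
tool_pos: [0.4865, 0.2302, 0.1216]
tool_rot: [0.59, 0.392, 0.589, -0.39]
contact_force: [-2.5, 1.7, 6.4]
gripper_width: 0.737
```

Request:
{"name": "play_rows", "arguments": {"motion": [[1,[0,0,0],0],[1,[0,0,0],0],[1,[0,0,0],0],[1,[0,0,0],0]]}}

```text
time: 5.25
tool_pos: [0.4865, 0.2302, 0.1215]
tool_rot: [0.59, 0.392, 0.589, -0.39]
contact_force: [-2.5, 2.3, 5.3]
gripper_width: 0.736
```

Run:
```python
from h import *
s=state();print(s['tool_pos'],jaw(),s['contact_force'],s['ft_torque'],s['gripper_width'])
p,d=cams.grab_frame("side");cv2.imwrite("pics/side2.png",cv2.resize(p[160:320,200:400,::-1],None,fx=4,fy=4,interpolation=cv2.INTER_CUBIC)[:600])
```

```text
[0.48651343 0.23023073 0.12152905] -67.08422441345954 [-2.5355931   2.28776789  5.28699787] [0.16815575 0.38824822 0.00073178] 0.7359816755510366
```

View pics/side2.png

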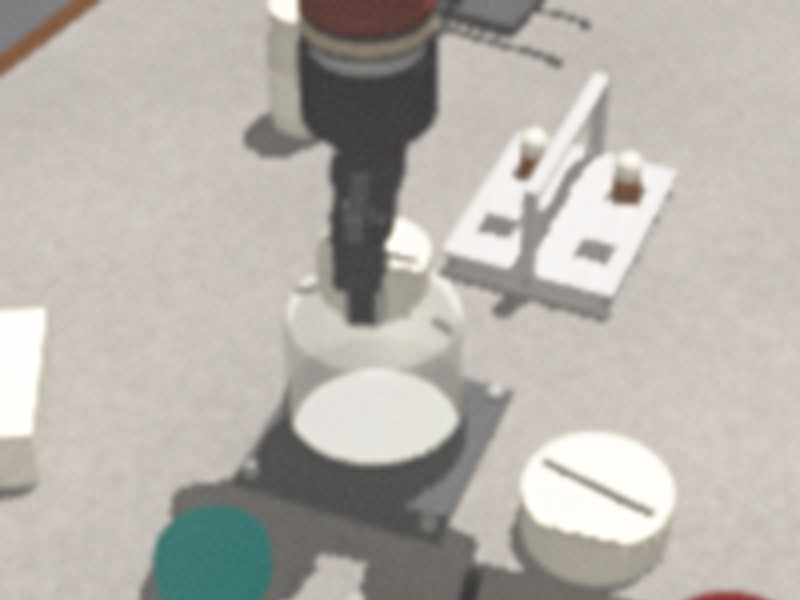

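Request:
{"name": "play_rows", "arguments": {"motion": [[1,[0,0,-0.003],0],[1,[0,0,-0.0055],0],[1,[0,0,-0.0055],0],[1,[0,0,-0.0055],0]]}}

```text
time: 5.7
tool_pos: [0.4867, 0.2302, 0.1174]
tool_rot: [0.59, 0.392, 0.589, -0.39]
contact_force: [-6.6, 0.2, 12.3]
gripper_width: 0.734
```

Request:
{"name": "play_rows", "arguments": {"motion": [[1,[0,0,-0.0015],0],[1,[0,0,-0.0015],0],[1,[0,0,-0.0015],0]]}}

```text
time: 6.0
tool_pos: [0.4867, 0.2303, 0.1163]
tool_rot: [0.59, 0.392, 0.589, -0.39]
contact_force: [-6.1, -0.6, 14.3]
gripper_width: 0.734
```

Request:
{"name": "play_rows", "arguments": {"motion": [[1,[0,0,0],0.1],[1,[0,0,0],0.22],[1,[0,0,0],0.34],[1,[0,0,0],0.46],[1,[0,0,0],0.5]]}}

```text
time: 6.5
tool_pos: [0.4877, 0.2312, 0.117]
tool_rot: [0.669, 0.234, 0.667, -0.23]
contact_force: [-3.5, 2.9, 12.8]
gripper_width: 0.735
```

Request:
{"name": "play_rows", "arguments": {"motion": [[1,[0,0,-0.0007],0.1],[1,[0,0,-0.0007],0.22],[1,[0,0,-0.0007],0.34],[1,[0,0,-0.0007],0.46],[1,[0,0,-0.0007],0.5]]}}

```text
time: 7.0
tool_pos: [0.4872, 0.2318, 0.1163]
tool_rot: [0.706, 0.062, 0.703, -0.058]
contact_force: [-6.0, 4.5, 14.3]
gripper_width: 0.736
```

Request:
{"name": "play_rows", "arguments": {"motion": [[1,[0,0,0],0.12],[1,[0,0,0],0.24],[1,[0,0,0],0.36],[1,[0,0,0],0.4],[1,[0,0,0],0.4]]}}

```text
time: 7.5
tool_pos: [0.4869, 0.2316, 0.1162]
tool_rot: [0.704, -0.08, 0.701, 0.083]
contact_force: [-7.5, 4.4, 14.9]
gripper_width: 0.739
```

Run:
```python
from h import *
s=state();print(s['tool_pos'],jaw(),s['contact_force'],s['ft_torque'],s['gripper_width'],s['joint_pos'])
p,d=cams.grab_frame("wrist");cv2.imwrite("pics/w2.png",p[:,:,::-1])
```

```text
[0.48687019 0.23164184 0.11618227] 13.15924484564913 [-7.52543223  4.44369724 14.9407029 ] [0.67605892 1.28892006 0.05656082] 0.738580412529583 [ 0.30423781 -0.0552083   1.91953781  0.00357096  1.27258435  0.07351618]
```

View pics/w2.png

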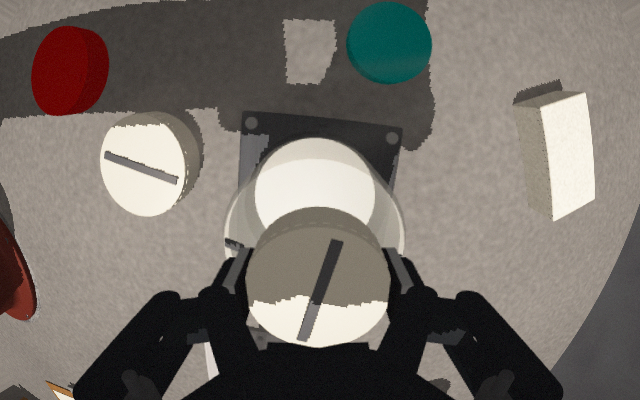

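Request:
{"name": "play_rows", "arguments": {"motion": [[1,[0,0,0.01],0],[1,[0,0,0.025],0],[1,[0,0,0.05],0],[1,[0,0,0.08],0],[1,[0,0,0.08],0]]}}

```text
time: 8.05
tool_pos: [0.4883, 0.23, 0.1973]
tool_rot: [0.706, -0.08, 0.699, 0.081]
contact_force: [0.6, 0.6, -0.0]
gripper_width: 0.734
```

Run:
```python
from h import *
s=state();print(s['tool_pos'],jaw(),s['contact_force'],s['gripper_width'])
p,d=cams.grab_frame("side");cv2.imwrite("pics/side3.png",cv2.resize(p[160:320,200:400,::-1],None,fx=4,fy=4)[:600])
i=cams.camera_info("top");p,d=cams.grab_frame("top");cv2.imwrite("pics/top3.png",p[:,:,::-1])
```

```text
[0.4883333  0.22998638 0.19731167] 13.111307844496222 [ 0.56544437  0.59598788 -0.03121813] 0.7344256511824397
```

View pics/side3.png

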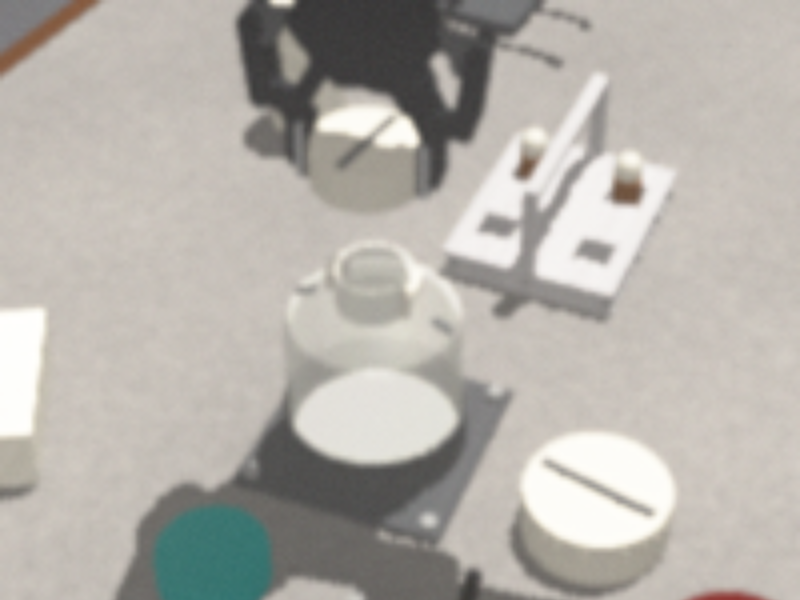

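Request:
{"name": "play_rows", "arguments": {"motion": [[1,[0.03,-0.03,0],0],[1,[0.06,-0.065,0],0],[1,[0.09,-0.1,0],0],[1,[0.122,-0.13,-0.02],0],[1,[0.122,-0.13,-0.06],0]]}}

```text
time: 8.65
tool_pos: [0.6124, 0.0954, 0.1334]
tool_rot: [0.705, -0.08, 0.7, 0.078]
contact_force: [0.3, 0.5, -0.3]
gripper_width: 0.734
```

Request:
{"name": "play_rows", "arguments": {"motion": [[1,[0,0,-0.04],0],[1,[0,0,-0.08],0],[1,[0,0,-0.11],0],[1,[0,0,-0.13],0],[1,[0,0,-0.133],0]]}}

```text
time: 9.15
tool_pos: [0.6053, 0.0991, -0.005]
tool_rot: [0.701, -0.081, 0.704, 0.081]
contact_force: [-0.7, 0.4, -0.1]
gripper_width: 0.735
```

Request:
{"name": "play_rows", "arguments": {"motion": [[1,[0,0,-0.001],0],[1,[0,0,-0.003],0],[1,[0,0,-0.003],0],[1,[0,0,-0.003],0]]}}

```text
time: 9.55
tool_pos: [0.6075, 0.0995, -0.0042]
tool_rot: [0.703, -0.081, 0.702, 0.081]
contact_force: [-0.6, 0.2, -1.0]
gripper_width: 0.736
```

Request:
{"name": "play_rows", "arguments": {"motion": [[1,[0,0,-0.0015],0],[1,[0,0,-0.0015],0],[1,[0,0,-0.0015],0]]}}

```text
time: 9.85
tool_pos: [0.6078, 0.0995, -0.0055]
tool_rot: [0.703, -0.081, 0.702, 0.081]
contact_force: [-1.1, -0.5, -0.4]
gripper_width: 0.731
```

Release, then lift.

Request:
{"name": "play_rows", "arguments": {"motion": [[-1,[0,0,0],0],[-1,[0,0,0],0],[-1,[0,0,0],0],[-1,[0,0,0.01],0],[-1,[0,0,0.05],0]]}}

```text
time: 10.35
tool_pos: [0.6032, 0.0993, 0.0399]
tool_rot: [0.699, -0.08, 0.706, 0.081]
contact_force: [-0.1, 0.4, -1.1]
gripper_width: 1.002
```

Request:
{"name": "play_rows", "arguments": {"motion": [[-1,[-0.03,-0.03,0.04],-0.14],[-1,[-0.06,-0.07,0.07],-0.28],[-1,[-0.08,-0.1,0.09],-0.42],[-1,[-0.1,-0.13,0.1],-0.56],[-1,[-0.1,-0.14,0.1],-0.7]]}}

```text
time: 10.85
tool_pos: [0.5072, -0.0432, 0.1479]
tool_rot: [0.689, 0.168, 0.685, -0.168]
contact_force: [1.2, 0.4, -0.0]
gripper_width: 1.002
```

Run:
```python
from h import *
i=cams.camera_info("wrist")
s=state();print(s['tool_pos'],jaw(),s['contact_force'],s['gripper_width'])
p,d=cams.grab_frame("wrist");cv2.imwrite("pics/w4.png",p[:,:,::-1])
for t in("bottle0","carrier","carrier_handle","cap"):
  for r in nets.landmark_of("wrist",t):print(t,r)
p,d=cams.grab_frame("top");cv2.imwrite("pics/top4.png",p[:,:,::-1])
```

```text
[ 0.50720182 -0.04318467  0.14792117] -27.47674743719268 [ 1.17403175  0.37457524 -0.03550842] 1.0015423065604594
bottle0 {'at': [0.4373, -0.0532, 0.0027], 'score': 0.97}
bottle0 {'at': [0.5102, -0.0437, 0.0047], 'score': 0.88}
carrier {'at': [0.4711, -0.0152, -0.0017], 'score': 0.76}
carrier {'at': [0.5102, -0.0446, 0.0049], 'score': 0.73}
carrier_handle {'at': [0.467, -0.0099, 0.0869], 'score': 0.59}
cap {'at': [0.3292, 0.233, 0.0022], 'score': 0.81}
cap {'at': [0.2196, 0.3029, -0.0001], 'score': 0.63}
cap {'at': [0.7034, -0.0459, -0.0011], 'score': 0.42}
```

View pics/w4.png

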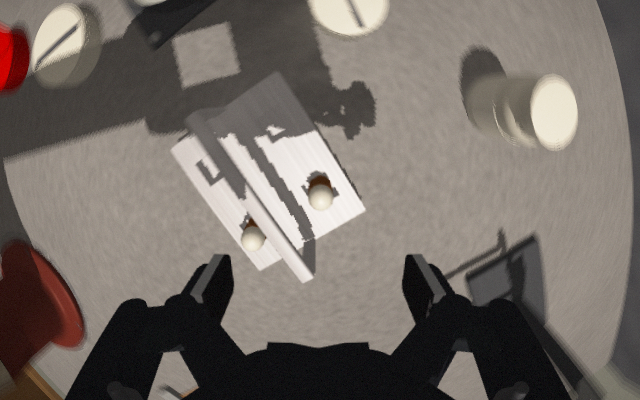

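View pics/top4.png

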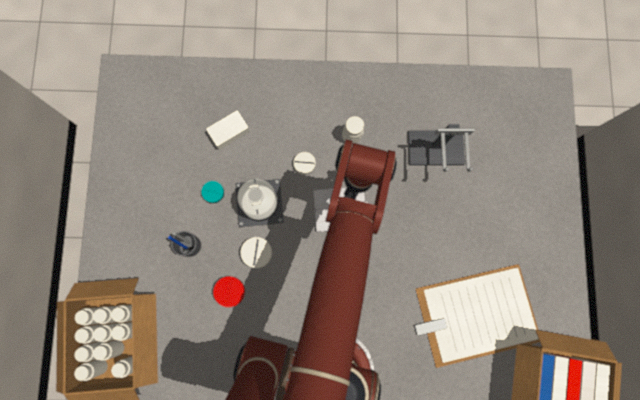

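Run:
```python
from h import *
i=cams.camera_info("wrist")
print(wbp(i,[(320,191),(252,233)],.045))
print(wbp(i,[(366,210),(262,270),(172,150),(280,72)],.02).round(4),wbp(i,[(366,210),(262,270),(172,150),(280,72)],.02).mean(0))
```

```text
[[ 0.51125142 -0.0338012   0.045     ]
 [ 0.44146469 -0.04110618  0.045     ]]
[[ 0.538  -0.076   0.02  ]
 [ 0.4186 -0.0883  0.02  ]
 [ 0.4027  0.0583  0.02  ]
 [ 0.5253  0.069   0.02  ]] [ 0.47111866 -0.00925854  0.02      ]
```

Request:
{"name": "play_rows", "arguments": {"motion": [[0,[0.002,0.001,0],-0.149],[0,[0.002,0.001,0],-0.298],[0,[0.002,0.001,0],-0.447],[0,[0.002,0.001,0],-0.596],[0,[0.002,0.001,-0.01],-0.745]]}}

```text
time: 11.65
tool_pos: [0.5106, -0.0387, 0.1348]
tool_rot: [0.58, 0.405, 0.579, -0.404]
contact_force: [0.2, -0.4, -0.5]
gripper_width: 0.5
```

Request:
{"name": "play_rows", "arguments": {"motion": [[0,[0,0,-0.01],-0.15],[0,[0,0,-0.02],-0.25],[0,[0,0,-0.03],-0.25],[0,[0,0,-0.05],-0.25],[0,[0,0,-0.05],-0.25]]}}

```text
time: 12.15
tool_pos: [0.5072, -0.0384, 0.0807]
tool_rot: [0.524, 0.471, 0.528, -0.473]
contact_force: [-0.3, -0.2, 0.0]
gripper_width: 0.502
```

Run:
```python
from h import *
i=cams.camera_info("wrist")
s=state();print(s['tool_pos'],jaw(),s['contact_force'],s['gripper_width'])
p,d=cams.grab_frame("wrist");cv2.imwrite("pics/w5.png",p[:,:,::-1])
for t in("bottle0",):
  for r in nets.landmark_of("wrist",t):print(t,r)
p,d=cams.grab_frame("side");cv2.imwrite("pics/side5.png",cv2.resize(p[130:280,250:450,::-1],None,fx=4,fy=4))
```

```text
[ 0.50718445 -0.03837108  0.08072496] -83.77595994364982 [-0.31760862 -0.15620217  0.00177318] 0.5017163081484196
bottle0 {'at': [0.4361, -0.0536, 0.0024], 'score': 0.8}
bottle0 {'at': [0.5128, -0.0456, 0.003], 'score': 0.63}
```

View pics/w5.png

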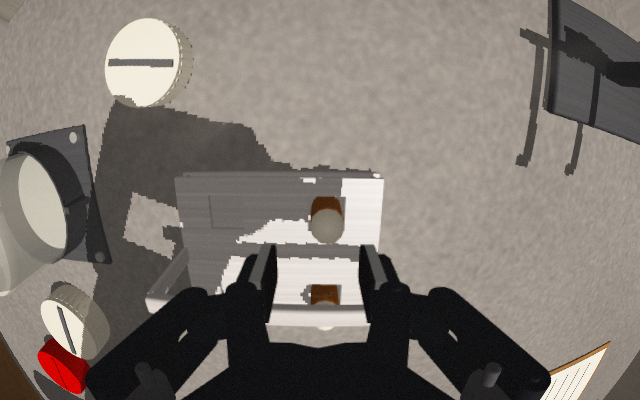

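View pics/side5.png

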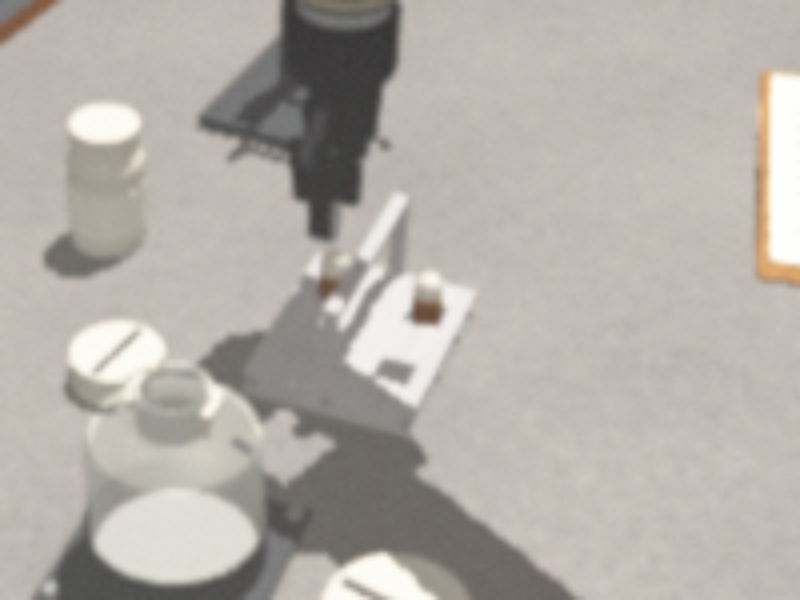

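Run:
```python
from h import *
i=cams.camera_info("wrist")
print(wbp(i,[(327,226),(327,198)],.048), wbp(i,[(327,200)],.042))
print(wbp(i,[(384,178),(176,178)],.02))
```

```text
[[ 0.51182091 -0.04463576  0.048     ]
 [ 0.53022141 -0.04245918  0.048     ]] [[ 0.52701879 -0.04301487  0.042     ]]
[[ 0.54038718 -0.0825285   0.02      ]
 [ 0.52500595  0.06854009  0.02      ]]
```

Request:
{"name": "play_rows", "arguments": {"motion": [[0,[0.0025,-0.0038,0],0],[0,[0.0025,-0.0038,-0.02],0],[0,[0.0025,-0.0038,-0.04],0],[0,[0.0025,-0.0038,-0.054],0],[0,[0.0025,-0.0038,-0.054],0]]}}

```text
time: 12.8
tool_pos: [0.5106, -0.0432, 0.0284]
tool_rot: [0.524, 0.472, 0.527, -0.474]
contact_force: [-1.3, -0.0, -0.3]
gripper_width: 0.501
```

Request:
{"name": "play_rows", "arguments": {"motion": [[0,[0,0,0],0],[1,[0,0,0],0],[1,[0,0,0],0],[1,[0,0,0],0],[1,[0,0,0],0]]}}

```text
time: 13.3
tool_pos: [0.5133, -0.0436, 0.0317]
tool_rot: [0.526, 0.474, 0.525, -0.473]
contact_force: [0.5, -0.2, 5.5]
gripper_width: 0.229
```

Request:
{"name": "play_rows", "arguments": {"motion": [[1,[0,0,0.01],0],[1,[0,0,0.03],0],[1,[0,0,0.07],0],[1,[0,0,0.11],0],[1,[0,0,0.15],0]]}}

```text
time: 13.8
tool_pos: [0.5112, -0.0431, 0.1815]
tool_rot: [0.525, 0.473, 0.526, -0.473]
contact_force: [0.5, -0.6, -0.2]
gripper_width: 0.226
```

Run:
```python
from h import *
s=state();print(s['tool_pos'],jaw(),s['contact_force'],s['gripper_width'])
p,d=cams.grab_frame("wrist");cv2.imwrite("pics/w6.png",p[:,:,::-1])
p,d=cams.grab_frame("side");cv2.imwrite("pics/side6.png",cv2.resize(p[110:310,230:430,::-1],None,fx=3,fy=3))
```

```text
[ 0.51120699 -0.04311208  0.18151116] -83.99343990019487 [ 0.53231626 -0.61914933 -0.16019875] 0.22623766422867872
```

View pics/side6.png

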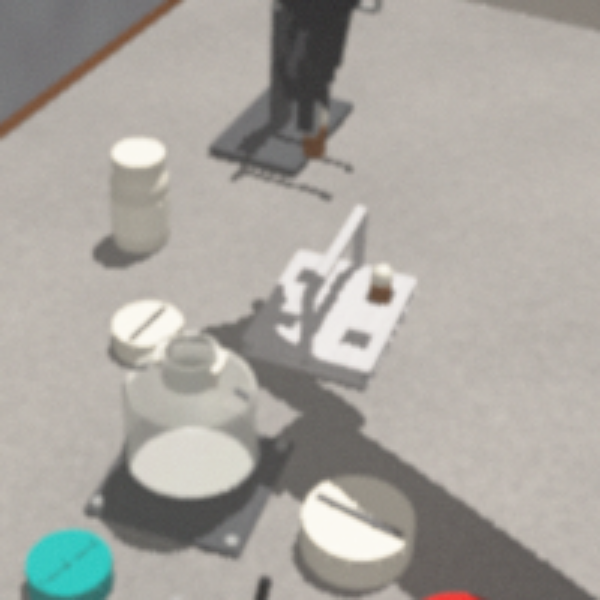

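View pics/w6.png

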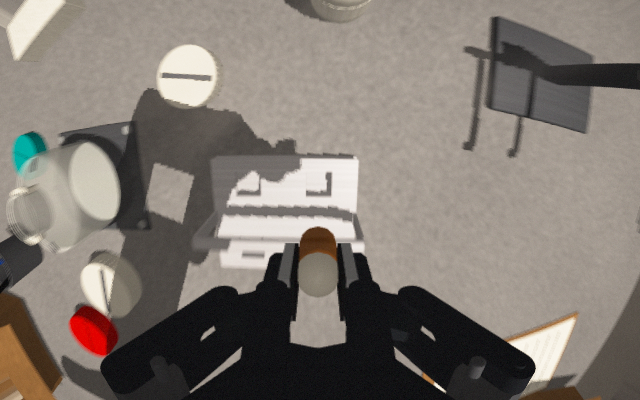

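Request:
{"name": "play_rows", "arguments": {"motion": [[1,[-0.005,0.045,0.02],0],[1,[-0.01,0.09,0.03],0],[1,[-0.015,0.135,0.03],0],[1,[-0.02,0.18,0.03],0],[1,[-0.025,0.225,0.03],0]]}}

```text
time: 14.4
tool_pos: [0.4859, 0.1833, 0.2097]
tool_rot: [0.525, 0.473, 0.526, -0.473]
contact_force: [1.3, -0.2, 0.4]
gripper_width: 0.229
```

Run:
```python
from h import *
i=cams.camera_info("wrist")
s=state();print(s['tool_pos'],jaw(),s['contact_force'],s['gripper_width'])
p,d=cams.grab_frame("wrist");cv2.imwrite("pics/w7.png",cv2.resize(p[100:350,160:480,::-1],None,fx=2.4,fy=2.4,interpolation=cv2.INTER_CUBIC))
for r in nets.landmark_of("wrist","jar_mouth"):print(r)
p,d=cams.grab_frame("side");cv2.imwrite("pics/side7.png",cv2.resize(p[110:310,200:400,::-1],None,fx=3,fy=3))
for r in nets.landmark_of("side","jar_mouth"):print(r)
```

```text
[0.48594145 0.18330579 0.20974065] -84.00473330127001 [ 1.33021871 -0.15241394  0.3889668 ] 0.22903065944465675
{'at': [0.4862, 0.2311, 0.1427], 'score': 0.55}
{'at': [0.4692, -0.0108, 0.0838], 'score': 0.3}
{'at': [0.4843, 0.2305, 0.1409], 'score': 0.85}
```

View pics/w7.png

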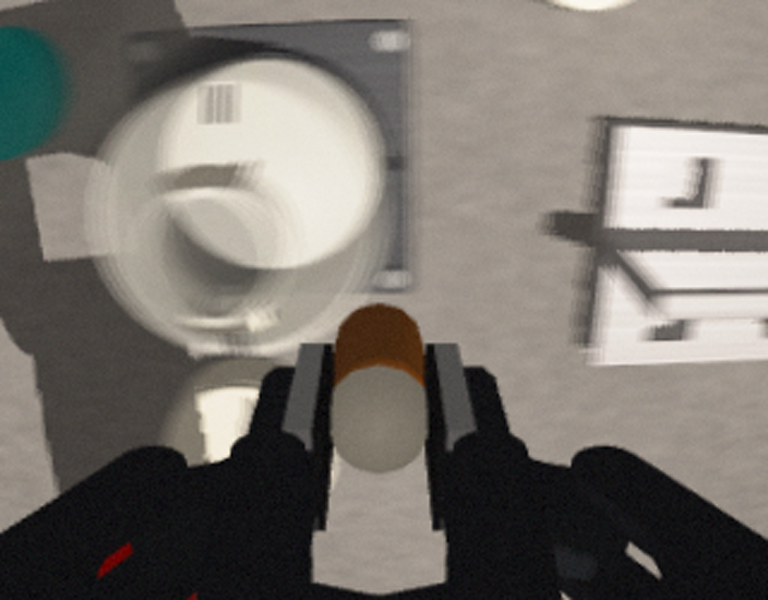

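View pics/side7.png

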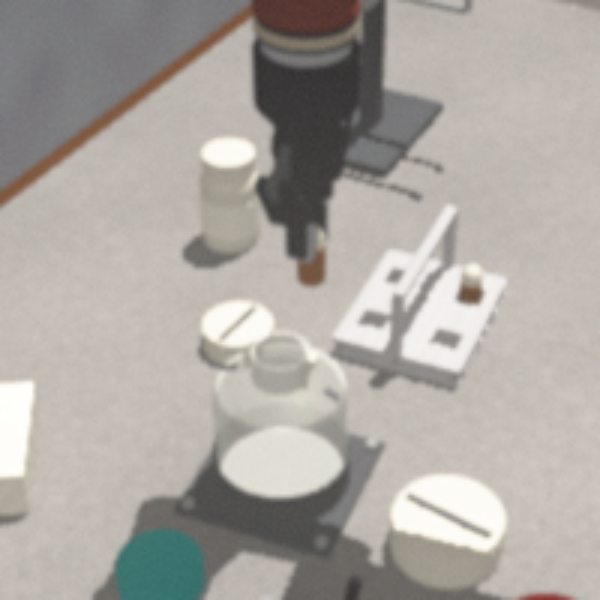

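Request:
{"name": "play_rows", "arguments": {"motion": [[1,[0,0.025,0],0],[1,[0,0.047,0],0],[1,[0,0.047,0],0],[1,[0,0.047,-0.01],0],[1,[0,0.047,-0.02],0]]}}

```text
time: 15.1
tool_pos: [0.4871, 0.2274, 0.1892]
tool_rot: [0.525, 0.473, 0.525, -0.474]
contact_force: [-0.2, 0.8, -0.0]
gripper_width: 0.227
```

Request:
{"name": "play_rows", "arguments": {"motion": [[1,[0,0,-0.015],0],[1,[0,0,-0.025],0],[1,[0,0,-0.035],0],[1,[0,0,-0.04],0],[1,[0,0,-0.04],0]]}}

```text
time: 15.6
tool_pos: [0.4864, 0.2284, 0.1488]
tool_rot: [0.525, 0.473, 0.526, -0.474]
contact_force: [0.8, -1.1, -0.5]
gripper_width: 0.225
```

Run:
```python
from h import *
s=state();print(s['tool_pos'],jaw(),s['contact_force'],s['gripper_width'])
p,d=cams.grab_frame("side");cv2.imwrite("pics/side8.png",cv2.resize(p[170:290,240:360,::-1],None,fx=5,fy=5))
```

```text
[0.48635256 0.22842277 0.14884505] -84.00042825956473 [ 0.8072684  -1.05273808 -0.46340473] 0.225420666755813
```

View pics/side8.png

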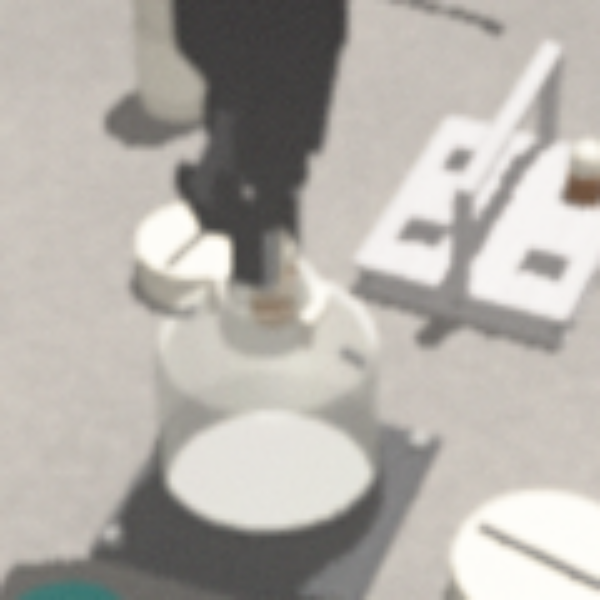

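Request:
{"name": "play_rows", "arguments": {"motion": [[0.2,[0,0,0],0],[0.1,[0,0,0],0],[0,[0,0,0],0],[0,[0,0,0],0],[0,[0,0,0],0]]}}

```text
time: 16.15
tool_pos: [0.487, 0.2287, 0.1503]
tool_rot: [0.526, 0.473, 0.525, -0.473]
contact_force: [-0.5, 0.6, 0.3]
gripper_width: 0.498
```

Request:
{"name": "play_rows", "arguments": {"motion": [[0,[0,0,0.03],0],[0,[0,-0.01,0.06],0],[0,[-0.01,-0.06,0.06],0],[0,[-0.015,-0.11,0.06],0],[0,[-0.02,-0.15,0.05],0]]}}

```text
time: 16.65
tool_pos: [0.4676, 0.0771, 0.2021]
tool_rot: [0.527, 0.474, 0.524, -0.472]
contact_force: [1.2, -0.1, -0.1]
gripper_width: 0.5
```

Run:
```python
from h import *
s=state();print(s['tool_pos'],jaw(),s['contact_force'],s['gripper_width'])
p,d=cams.grab_frame("side");cv2.imwrite("pics/side9.png",cv2.resize(p[140:300,230:430,::-1],None,fx=4,fy=4)[:600])
```

```text
[0.46764859 0.07707407 0.20214495] -83.96296258367165 [ 1.1579589  -0.05696417 -0.11912419] 0.49962189232883936
```

View pics/side9.png

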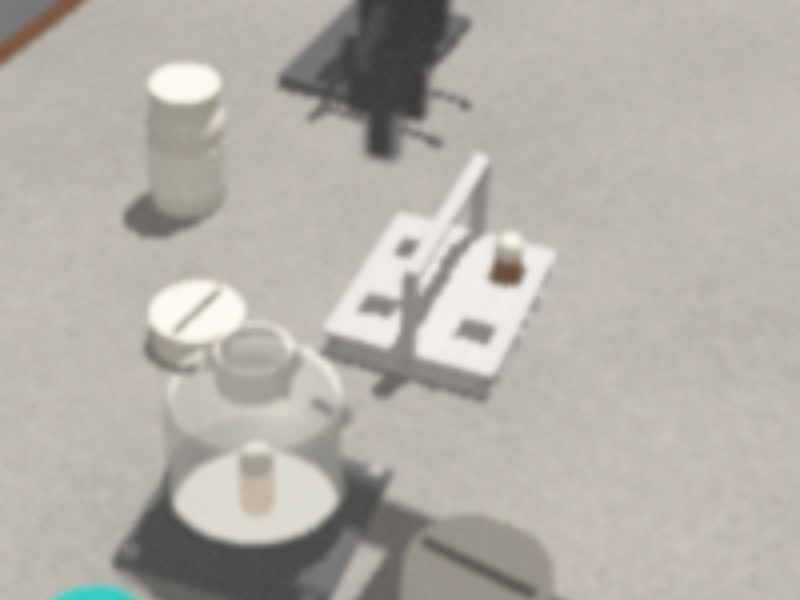

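Request:
{"name": "play_rows", "arguments": {"motion": [[0,[-0.01,-0.045,0],0],[0,[-0.02,-0.09,-0.02],0],[0,[-0.029,-0.1276,-0.05],0],[0,[-0.029,-0.1276,-0.09],0],[0,[-0.029,-0.1276,-0.11],0]]}}

```text
time: 17.2
tool_pos: [0.4358, -0.0496, 0.0869]
tool_rot: [0.523, 0.473, 0.526, -0.475]
contact_force: [-0.2, 0.3, -0.2]
gripper_width: 0.496
```

Run:
```python
from h import *
i=cams.camera_info("wrist")
s=state();print(s['tool_pos'],jaw(),s['contact_force'],s['gripper_width'])
p,d=cams.grab_frame("wrist");cv2.imwrite("pics/w10.png",p[:,:,::-1])
for n in("wrist","top","side"):
  if n!="wrist":cams.grab_frame(n)
  for t in ("bottle0","carrier_handle"):
    for r in nets.landmark_of(n,t):print(n,t,r)
```

```text
[ 0.43576919 -0.04963261  0.08693156] -84.17453659357157 [-0.22035838  0.34206125 -0.21103609] 0.4961503074772901
wrist carrier_handle {'at': [0.4669, -0.0076, 0.0852], 'score': 0.82}
top bottle0 {'at': [0.4854, 0.2312, 0.0129], 'score': 0.46}
top carrier_handle {'at': [0.4707, -0.0121, 0.0842], 'score': 0.84}
side bottle0 {'at': [0.4376, -0.0522, 0.0], 'score': 0.54}
side carrier_handle {'at': [0.707, -0.0453, 0.0011], 'score': 0.69}
side carrier_handle {'at': [0.7015, 0.3314, 0.003], 'score': 0.69}
side carrier_handle {'at': [0.4688, -0.0108, 0.0854], 'score': 0.61}
```

View pics/w10.png

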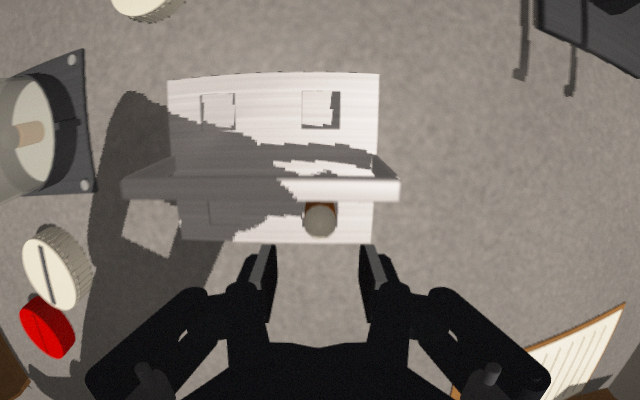

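Request:
{"name": "play_rows", "arguments": {"motion": [[0,[0,0,-0.02],0],[0,[0,0,-0.04],0],[0,[0,0,-0.055],0],[0,[0,0,-0.062],0],[0,[0,0,-0.062],0]]}}

```text
time: 18.15
tool_pos: [0.4376, -0.0487, 0.0277]
tool_rot: [0.525, 0.473, 0.526, -0.473]
contact_force: [-0.3, -0.3, 0.8]
gripper_width: 0.501
```

Request:
{"name": "play_rows", "arguments": {"motion": [[0,[0,0,0],0],[1,[0,0,0],0],[1,[0,0,0],0],[1,[0,0,0],0],[1,[0,0,0],0]]}}

```text
time: 18.65
tool_pos: [0.439, -0.0492, 0.0293]
tool_rot: [0.526, 0.473, 0.525, -0.473]
contact_force: [-0.4, -0.5, 5.9]
gripper_width: 0.229
```

Request:
{"name": "play_rows", "arguments": {"motion": [[1,[0,0,0.01],0],[1,[0,0,0.03],0],[1,[0,0,0.07],0],[1,[0,0,0.12],0],[1,[0,0,0.17],0]]}}

```text
time: 19.15
tool_pos: [0.4369, -0.0486, 0.1993]
tool_rot: [0.525, 0.473, 0.526, -0.473]
contact_force: [0.9, -0.6, -0.2]
gripper_width: 0.233
```

Run:
```python
from h import *
s=state();print(s['tool_pos'],jaw(),s['contact_force'],s['gripper_width'])
p,d=cams.grab_frame("side");cv2.imwrite("pics/side11.png",cv2.resize(p[100:300,230:430,::-1],None,fx=3,fy=3)[:600])
```

```text
[ 0.43688749 -0.04856484  0.19934994] -83.99595847861826 [ 0.86653638 -0.61294112 -0.23820932] 0.23337928832065977
```

View pics/side11.png

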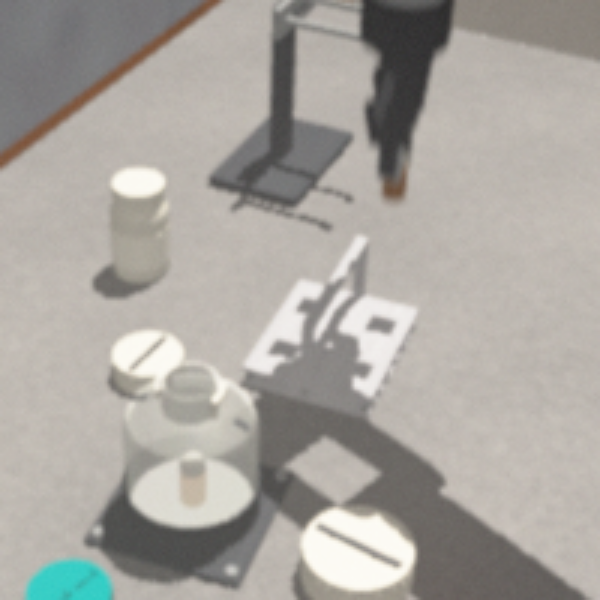

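Request:
{"name": "play_rows", "arguments": {"motion": [[1,[0.008,0.045,0.01],0],[1,[0.016,0.09,0.01],0],[1,[0.024,0.135,0.01],0],[1,[0.032,0.18,0.01],0],[1,[0.04,0.225,0.01],0]]}}

```text
time: 19.7
tool_pos: [0.4776, 0.178, 0.2081]
tool_rot: [0.526, 0.473, 0.525, -0.473]
contact_force: [1.0, 0.1, -0.4]
gripper_width: 0.231
```

Request:
{"name": "play_rows", "arguments": {"motion": [[1,[0.005,0.03,0],0],[1,[0.0085,0.0535,0],0],[1,[0.0085,0.0535,0],0],[1,[0.0085,0.0535,0],0],[1,[0.0085,0.0535,-0.02],0]]}}

```text
time: 20.2
tool_pos: [0.4882, 0.2293, 0.1911]
tool_rot: [0.527, 0.475, 0.524, -0.472]
contact_force: [-0.7, -1.3, 0.3]
gripper_width: 0.232
```

Request:
{"name": "play_rows", "arguments": {"motion": [[1,[0,0,-0.015],0],[1,[0,0,-0.025],0],[1,[0,0,-0.035],0],[1,[0,0,-0.042],0],[1,[0,0,-0.042],0]]}}

```text
time: 20.7
tool_pos: [0.4858, 0.2292, 0.1448]
tool_rot: [0.525, 0.473, 0.526, -0.474]
contact_force: [-0.9, 0.1, -1.1]
gripper_width: 0.231
```

Request:
{"name": "play_rows", "arguments": {"motion": [[0.2,[0,0,0],0],[0.1,[0,0,0],0],[0,[0,0,0],0],[0,[0,0,0],0],[0,[0,0,0],0]]}}

```text
time: 21.2
tool_pos: [0.4866, 0.2297, 0.1464]
tool_rot: [0.526, 0.473, 0.525, -0.473]
contact_force: [-0.4, -0.2, -0.1]
gripper_width: 0.504
```

Request:
{"name": "play_rows", "arguments": {"motion": [[0,[0,0,0.03],0],[-0.5,[0.01,-0.02,0.07],0.1],[-1,[0.03,-0.05,0.07],0.2],[-1,[0.05,-0.08,0.07],0.3],[-1,[0.08,-0.11,0.07],0.3]]}}

```text
time: 21.7
tool_pos: [0.5669, 0.1188, 0.217]
tool_rot: [0.591, 0.389, 0.59, -0.388]
contact_force: [0.3, 0.6, 0.3]
gripper_width: 1.002
```

Run:
```python
from h import *
s=state();print(s['tool_pos'],jaw(),s['contact_force'],s['gripper_width'])
p,d=cams.grab_frame("side");cv2.imwrite("pics/side12.png",cv2.resize(p[140:300,230:430,::-1],None,fx=4,fy=4)[:600])
for r in nets.landmark_of("side","cap"):print(r)
p,d=cams.grab_frame("wrist");cv2.imwrite("pics/w12.png",p[:,:,::-1])
for r in nets.landmark_of("wrist","cap"):print(r)
```

```text
[0.56689531 0.11879097 0.217045  ] -66.66025173318286 [0.30882699 0.59766601 0.26287233] 1.001867266861694
{'at': [0.3318, 0.232, -0.0005], 'score': 0.91}
{'at': [0.6069, 0.0981, -0.002], 'score': 0.78}
{'at': [0.5138, 0.3707, 0.0022], 'score': 0.57}
{'at': [0.6061, 0.1019, 0.0018], 'score': 0.61}
{'at': [0.5137, 0.3708, -0.0001], 'score': 0.6}
{'at': [0.3308, 0.2336, 0.0006], 'score': 0.56}
```

View pics/side12.png

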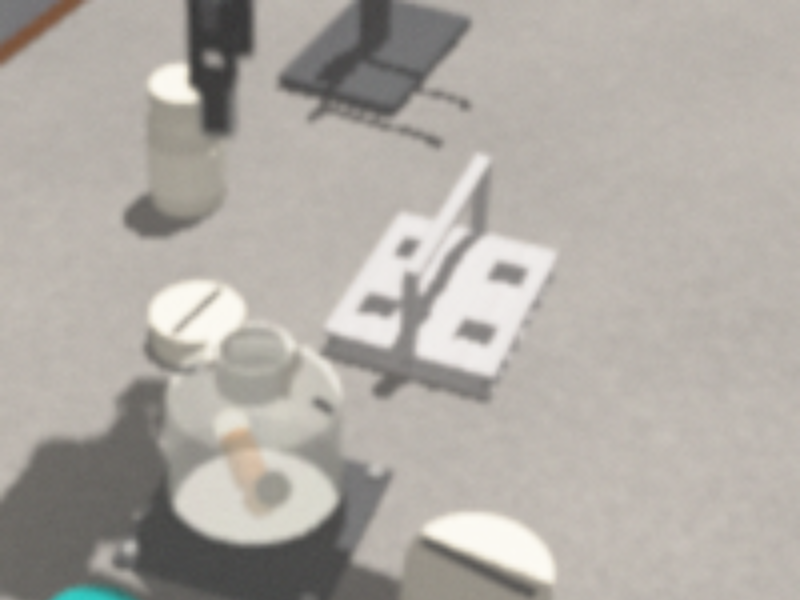

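View pics/w12.png

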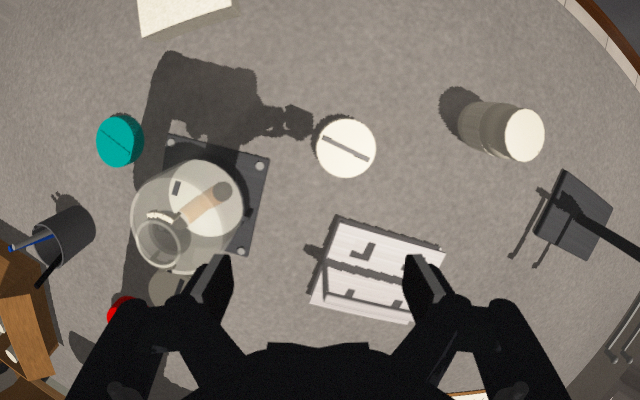

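Run:
```python
from h import *
i=cams.camera_info("wrist")
b=wbp(i,[(323,136),(369,160)],.025);d=b[0]-b[1];print(b,b.mean(0),np.degrees(np.arctan2(d[1],d[0])))
print(wbp(i,[(346,148)],.025))
# jar plate
P=wbp(i,[(171,142),(260,166),(241,252)],.004);print(P,(P[0]+P[2])/2)
```

```text
[[0.60624334 0.13047784 0.025     ]
 [0.60229048 0.0732985  0.025     ]] [0.60426691 0.10188817 0.025     ] 86.04538158498463
[[0.60414243 0.10225457 0.025     ]]
[[0.52884956 0.3015269  0.004     ]
 [0.54295338 0.18388678 0.004     ]
 [0.42468975 0.16908228 0.004     ]] [0.47676965 0.23530459 0.004     ]
```

Request:
{"name": "play_rows", "arguments": {"motion": [[-1,[0.02,-0.01,-0.02],-0.09],[-1,[0.04,-0.019,-0.06],-0.18],[-1,[0.04,-0.019,-0.1],-0.18],[-1,[0.04,-0.019,-0.14],-0.18],[-1,[0.04,-0.019,-0.17],-0.18]]}}

```text
time: 22.4
tool_pos: [0.6042, 0.1018, 0.0431]
tool_rot: [0.552, 0.44, 0.554, -0.441]
contact_force: [-0.7, -0.1, 0.1]
gripper_width: 1.004
```

Request:
{"name": "play_rows", "arguments": {"motion": [[-1,[0,0,-0.02],0],[-1,[0,0,-0.04],0],[-1,[0,0,-0.046],0],[-1,[0,0,-0.046],0]]}}

```text
time: 22.8
tool_pos: [0.6051, 0.1015, -0.0008]
tool_rot: [0.553, 0.44, 0.554, -0.441]
contact_force: [1.0, -1.1, -0.9]
gripper_width: 1.004
```

Request:
{"name": "play_rows", "arguments": {"motion": [[-0.5,[0,0,0],0],[0,[0,0,0],0],[0.2,[0,0,0],0],[0.2,[0,0,0],0],[0.2,[0,0,0],0]]}}

```text
time: 23.3
tool_pos: [0.6083, 0.1009, 0.0027]
tool_rot: [0.554, 0.442, 0.552, -0.44]
contact_force: [-1.4, 1.8, 6.7]
gripper_width: 0.743
```

Request:
{"name": "play_rows", "arguments": {"motion": [[-1,[0,0,0],0],[-1,[0,0,0],0],[-1,[0,0,0],0],[-1,[0,0,0],0.1],[-1,[0,0,0],0.24]]}}

```text
time: 23.8
tool_pos: [0.606, 0.1005, -0.0003]
tool_rot: [0.602, 0.37, 0.603, -0.37]
contact_force: [-0.6, 0.3, -1.4]
gripper_width: 0.999
```

Request:
{"name": "play_rows", "arguments": {"motion": [[-1,[0,0,0],0.14],[-1,[0,0,0],0.28],[-1,[0,0,0],0.42],[-1,[0,0,0],0.56],[-1,[0,0,0],0.7]]}}

```text
time: 24.3
tool_pos: [0.6061, 0.1005, -0.0004]
tool_rot: [0.693, 0.141, 0.693, -0.141]
contact_force: [-0.1, 0.1, 0.2]
gripper_width: 1.0
```

Request:
{"name": "play_rows", "arguments": {"motion": [[-1,[0,0,0],0.14],[-1,[0,0,0],0.28],[-1,[0,0,0],0.42],[-1,[0,0,0],0.56],[-1,[0,0,0],0.63]]}}

```text
time: 24.8
tool_pos: [0.6061, 0.1005, -0.0004]
tool_rot: [0.702, -0.08, 0.703, 0.08]
contact_force: [-0.5, 0.1, 0.3]
gripper_width: 1.004
```

Run:
```python
from h import *
i=cams.camera_info("wrist")
s=state();print(s['tool_pos'],jaw(),s['contact_force'],s['gripper_width'])
p,d=cams.grab_frame("wrist");cv2.imwrite("pics/w13.png",p[:,:,::-1])
```

```text
[ 6.06063592e-01  1.00495808e-01 -3.54476734e-04] 13.059252531676897 [-0.47617849  0.06465726  0.34743733] 1.0040208473832042
```

View pics/w13.png

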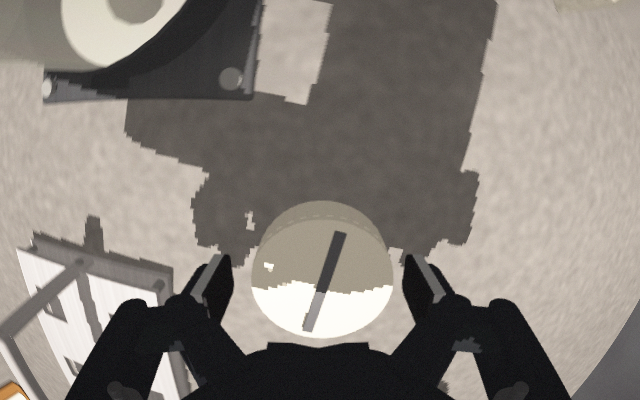

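Request:
{"name": "play_rows", "arguments": {"motion": [[0,[0,0,0],0],[1,[0,0,0],0],[1,[0,0,0],0],[1,[0,0,0],0],[1,[0,0,0],0]]}}

```text
time: 25.35
tool_pos: [0.6068, 0.1006, 0.0005]
tool_rot: [0.703, -0.079, 0.702, 0.079]
contact_force: [0.2, 0.1, 2.4]
gripper_width: 0.727
```

Request:
{"name": "play_rows", "arguments": {"motion": [[1,[0,0,0.02],0],[1,[0,0,0.06],0],[1,[0,0,0.11],0],[1,[0,0,0.16],0],[1,[0,0,0.19],0]]}}

```text
time: 25.85
tool_pos: [0.6076, 0.1007, 0.1945]
tool_rot: [0.704, -0.079, 0.701, 0.079]
contact_force: [0.7, -1.3, 0.0]
gripper_width: 0.732
```

Request:
{"name": "play_rows", "arguments": {"motion": [[1,[-0.03,0.035,0],0],[1,[-0.06,0.07,0],0],[1,[-0.09,0.1,0],0],[1,[-0.119,0.13,0],0],[1,[-0.119,0.13,0],0]]}}

```text
time: 26.35
tool_pos: [0.484, 0.2332, 0.1891]
tool_rot: [0.702, -0.08, 0.703, 0.081]
contact_force: [0.6, -0.4, -0.5]
gripper_width: 0.732
```

Run:
```python
from h import *
i=cams.camera_info("wrist")
s=state();print(s['tool_pos'],jaw(),s['contact_force'],s['gripper_width'])
p,d=cams.grab_frame("wrist");cv2.imwrite("pics/w14.png",p[:,:,::-1])
p,d=cams.grab_frame("side");cv2.imwrite("pics/side14.png",cv2.resize(p[130:290,220:420,::-1],None,fx=4,fy=4)[:600])
```

```text
[0.48398408 0.23318258 0.1890835 ] 13.105426455051987 [ 0.57553531 -0.38129198 -0.47500716] 0.7316738947580577
```

View pics/w14.png

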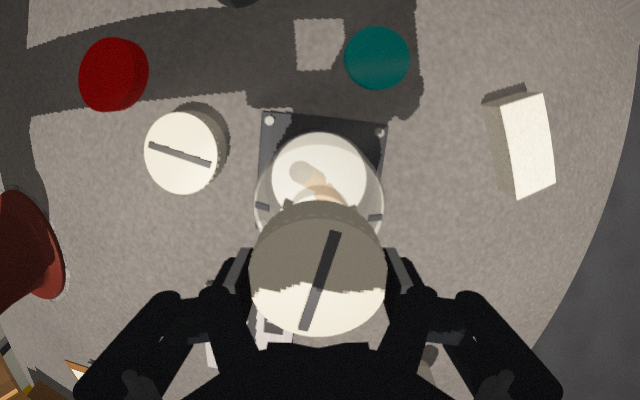

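View pics/side14.png

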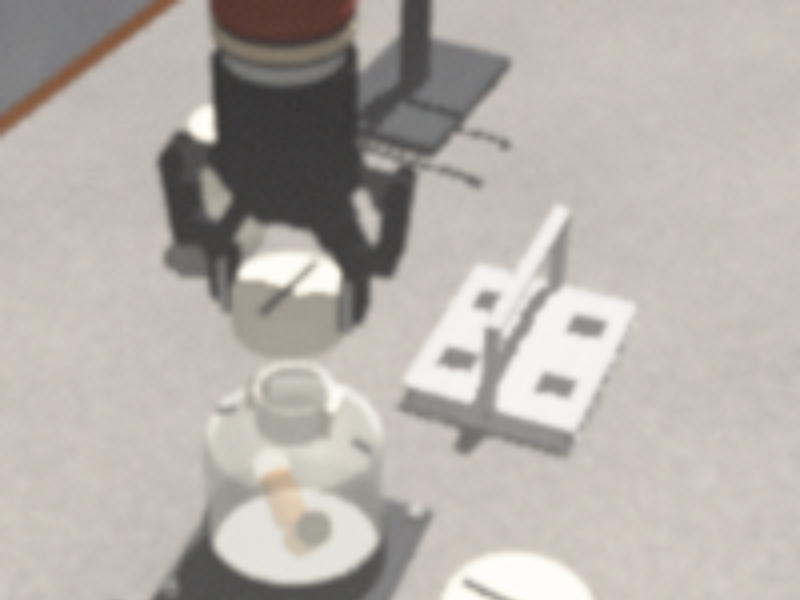

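Request:
{"name": "play_rows", "arguments": {"motion": [[1,[0,0,0],0],[1,[0,0,-0.02],0],[1,[0,0,-0.03],0],[1,[0,0,-0.03],0]]}}

```text
time: 26.85
tool_pos: [0.4866, 0.2293, 0.1576]
tool_rot: [0.701, -0.079, 0.704, 0.078]
contact_force: [-0.7, -0.2, -1.0]
gripper_width: 0.731
```

Request:
{"name": "play_rows", "arguments": {"motion": [[1,[0,0.001,-0.01],0],[1,[0,0.001,-0.02],0],[1,[0,0.001,-0.025],0],[1,[0,0.001,-0.026],0],[1,[0,0.001,-0.026],0]]}}

```text
time: 27.35
tool_pos: [0.4868, 0.2314, 0.1335]
tool_rot: [0.702, -0.079, 0.703, 0.079]
contact_force: [-2.3, -0.6, -0.9]
gripper_width: 0.73
```

Request:
{"name": "play_rows", "arguments": {"motion": [[1,[0,0,-0.002],0],[1,[0,0,-0.004],0],[1,[0,0,-0.006],0],[1,[0,0,-0.006],0]]}}

```text
time: 27.75
tool_pos: [0.4869, 0.2315, 0.1285]
tool_rot: [0.702, -0.079, 0.703, 0.079]
contact_force: [-5.9, -1.8, 3.9]
gripper_width: 0.732
```

Request:
{"name": "play_rows", "arguments": {"motion": [[1,[-0.0008,0,-0.003],0],[1,[-0.0008,0,-0.005],0],[1,[-0.0008,0,-0.0075],0],[1,[-0.0008,0,-0.0075],0]]}}

```text
time: 28.15
tool_pos: [0.4869, 0.2315, 0.1234]
tool_rot: [0.703, -0.079, 0.703, 0.079]
contact_force: [-9.6, -4.2, 12.9]
gripper_width: 0.729
```

Request:
{"name": "play_rows", "arguments": {"motion": [[1,[-0.001,-0.0005,-0.0015],0],[1,[-0.001,-0.0005,-0.0015],0],[1,[-0.001,-0.0005,-0.0015],0]]}}

```text
time: 28.45
tool_pos: [0.487, 0.2315, 0.1231]
tool_rot: [0.704, -0.079, 0.702, 0.079]
contact_force: [-8.7, -1.9, 14.8]
gripper_width: 0.732
```

Request:
{"name": "play_rows", "arguments": {"motion": [[1,[0,0,0],-0.12],[1,[0,0,0],-0.24],[1,[0,0,0],-0.36],[1,[0,0,0],-0.48],[1,[0,0,0],-0.5]]}}

```text
time: 28.95
tool_pos: [0.487, 0.2312, 0.123]
tool_rot: [0.701, 0.098, 0.699, -0.098]
contact_force: [-7.9, -3.3, 14.5]
gripper_width: 0.735
```

Request:
{"name": "play_rows", "arguments": {"motion": [[1,[0,0,0],-0.12],[1,[0,0,0],-0.24],[1,[0,0,0],-0.36],[1,[0,0,0],-0.48],[1,[0,0,0],-0.5]]}}

```text
time: 29.45
tool_pos: [0.4871, 0.2311, 0.123]
tool_rot: [0.655, 0.268, 0.653, -0.268]
contact_force: [-7.3, -4.5, 15.5]
gripper_width: 0.731
```

Request:
{"name": "play_rows", "arguments": {"motion": [[1,[0,0,0],-0.12],[1,[0,0,0],-0.24],[1,[0,0,0],-0.36],[1,[0,0,0],-0.4],[1,[0,0,0],-0.4]]}}

```text
time: 29.95
tool_pos: [0.4872, 0.2309, 0.123]
tool_rot: [0.589, 0.393, 0.587, -0.392]
contact_force: [-7.3, -4.9, 14.2]
gripper_width: 0.733
```

Run:
```python
from h import *
s=state();print(s['tool_pos'],jaw(),s['contact_force'],s['ft_torque'],s['gripper_width'])
p,d=cams.grab_frame("wrist");cv2.imwrite("pics/w15.png",p[:,:,::-1])
```

```text
[0.48724793 0.23089275 0.12299894] -67.39854276606769 [-7.28805183 -4.90322015 14.23481403] [-0.74528319  1.22183293 -0.04485867] 0.7326528529743642
```

View pics/w15.png

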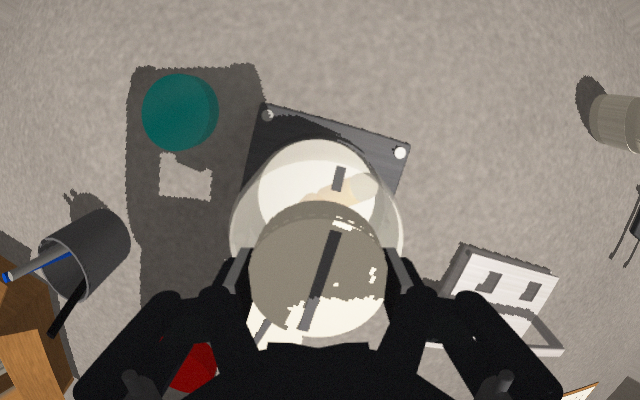

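Run:
```python
from h import *
i=cams.camera_info("wrist")
b=wbp(i,[(337,231),(304,330)],.148);d=b[0]-b[1];print(np.degrees(np.arctan2(d[1],d[0])),np.linalg.norm(d))
P=wbp(i,[(267,115),(400,152)],.004);d=P[0]-P[1];print(np.degrees(np.arctan2(d[1],d[0]))-90)
```

```text
7.441751961028825 0.05684244313430808
7.394820929890798
```

Request:
{"name": "play_rows", "arguments": {"motion": [[1,[0,0,0.003],0],[1,[0,0,0.006],0],[1,[0,0,0.008],0],[1,[0,0,0.008],0]]}}

```text
time: 30.4
tool_pos: [0.487, 0.2311, 0.1285]
tool_rot: [0.589, 0.393, 0.587, -0.391]
contact_force: [0.4, -3.0, 4.8]
gripper_width: 0.731
```

Request:
{"name": "play_rows", "arguments": {"motion": [[1,[0,0,0.003],0],[1,[0,0,0.005],0],[1,[0,0,0.005],0]]}}

```text
time: 30.7
tool_pos: [0.4867, 0.231, 0.1289]
tool_rot: [0.589, 0.393, 0.587, -0.391]
contact_force: [12.8, 1.2, -14.6]
gripper_width: 0.735
```

Request:
{"name": "play_rows", "arguments": {"motion": [[1,[0,0,-0.003],0],[1,[0,0,-0.003],0],[-1,[0,0,-0.003],0],[-1,[0,0,-0.003],0],[-1,[0,0,-0.003],0]]}}

```text
time: 31.2
tool_pos: [0.4853, 0.2313, 0.1291]
tool_rot: [0.588, 0.392, 0.589, -0.392]
contact_force: [-0.2, 0.2, 0.7]
gripper_width: 0.998
```

Request:
{"name": "play_rows", "arguments": {"motion": [[-1,[0,0,0.02],0],[-1,[0,0,0.06],0],[-1,[0,0,0.1],0],[-1,[-0.02,-0.03,0.12],0.12],[-1,[-0.03,-0.06,0.12],0.24]]}}

```text
time: 31.7
tool_pos: [0.4567, 0.1715, 0.2541]
tool_rot: [0.634, 0.318, 0.63, -0.315]
contact_force: [0.6, 0.4, 0.0]
gripper_width: 1.003
```

Run:
```python
from h import *
s=state();print(s['tool_pos'],jaw(),s['contact_force'],s['gripper_width'])
i=cams.camera_info("wrist");p,d=cams.grab_frame("wrist");cv2.imwrite("pics/w16.png",p[:,:,::-1])
for n in("side","top"):
  p,d=cams.grab_frame(n)
  if n=="side":cv2.imwrite("pics/side16.png",cv2.resize(p[130:290,220:420,::-1],None,fx=4,fy=4)[:600])
  for r in nets.landmark_of(n,"cap"):print(n,r)
  for r in nets.landmark_of(n,"carrier_handle"):print(n,r)
```

```text
[0.45665444 0.17154743 0.25412878] -53.21629820013601 [0.59120659 0.39545775 0.04027524] 1.0029306759415306
side {'at': [0.5114, 0.3704, 0.0015], 'score': 0.88}
side {'at': [0.4827, 0.2333, 0.1278], 'score': 0.69}
side {'at': [0.2187, 0.3013, -0.0019], 'score': 0.67}
side {'at': [0.3305, 0.2332, 0.0023], 'score': 0.55}
side {'at': [0.4386, -0.0086, 0.0839], 'score': 0.91}
top {'at': [0.5122, 0.3731, -0.0014], 'score': 0.78}
top {'at': [0.219, 0.3067, 0.0021], 'score': 0.64}
top {'at': [0.3329, 0.2334, 0.0011], 'score': 0.46}
top {'at': [0.4397, -0.0098, 0.084], 'score': 0.58}
top {'at': [0.4858, 0.2295, 0.0028], 'score': 0.49}
```

View pics/w16.png

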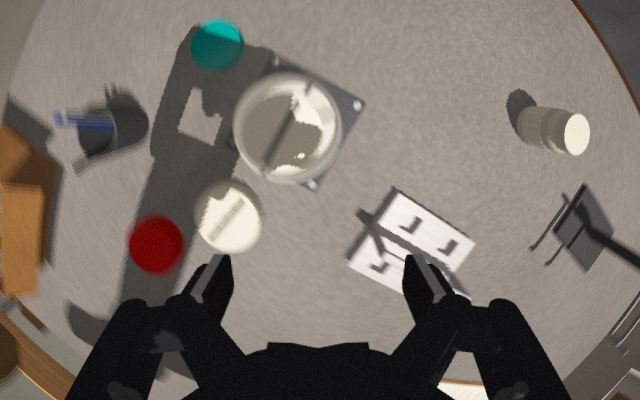

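View pics/side16.png

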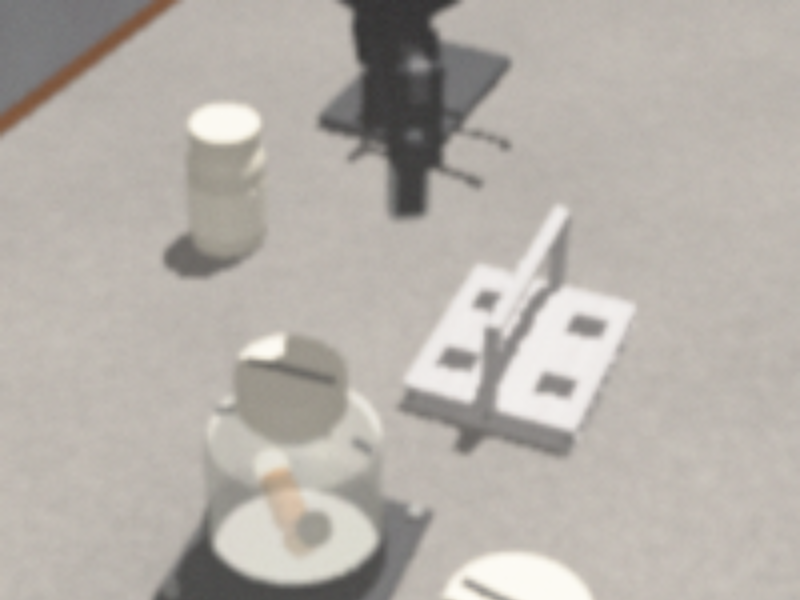

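Run:
```python
from h import *
s=state();print(s['tool_pos'],jaw())
i=cams.camera_info("wrist");p,d=cams.grab_frame("wrist");cv2.imwrite("pics/w17.png",cv2.resize(p[150:320,310:510,::-1],None,fx=4,fy=4,interpolation=cv2.INTER_CUBIC)[:600])
i=cams.camera_info("top");p,d=cams.grab_frame("top");cv2.imwrite("pics/top17.png",cv2.resize(p[110:260,280:480,::-1],None,fx=4,fy=4,interpolation=cv2.INTER_CUBIC))
```

```text
[0.45555568 0.17162841 0.24862427] -53.618843035195844
```

View pics/w17.png

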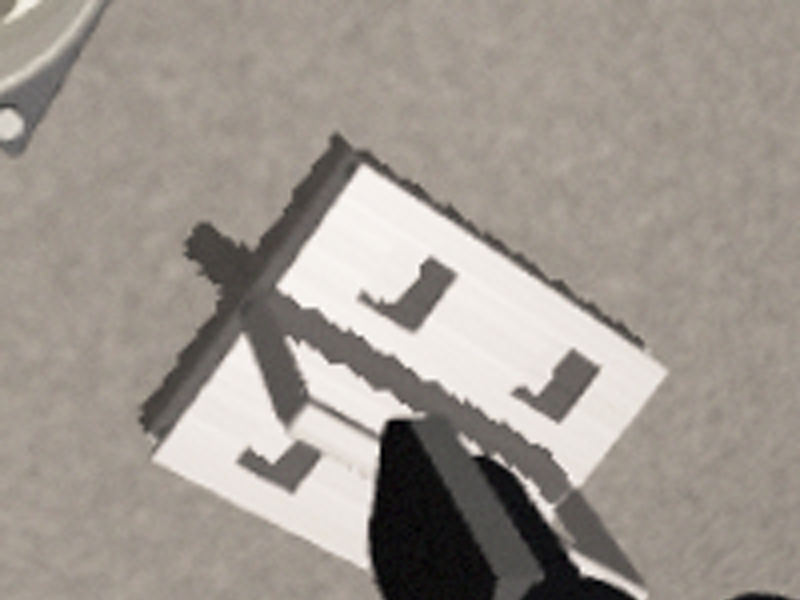

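View pics/top17.png

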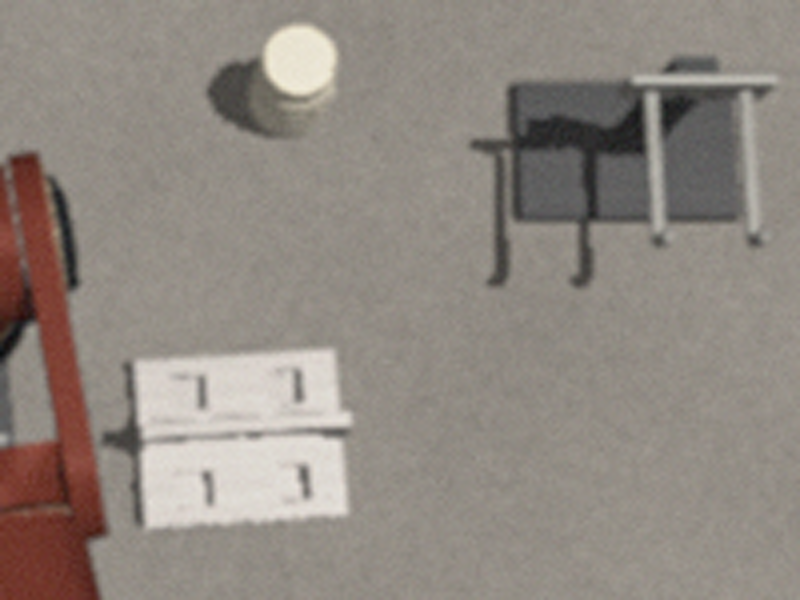

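Run:
```python
from h import *
i=cams.camera_info("top")
b=lambda l:np.array(l)/4+[280,110]-0.4
c=bp(i,b([(135,362),(333,350),(349,515),(143,527)]),.02);print("carrier",c.round(4),c.mean(0))
for p,q in((0,1),(3,2)): d=c[q]-c[p];print(np.degrees(np.arctan2(d[0],-d[1])),np.linalg.norm(d))
for p,q in((3,0),(2,1)): d=c[q]-c[p];print(np.degrees(np.arctan2(d[1],d[0])),np.linalg.norm(d))
h=bp(i,b([(140,434),(352,419)]),.09);d=h[1]-h[0];print("handle",h,h.mean(0),np.degrees(np.arctan2(d[0],-d[1])),np.linalg.norm(d))
k=bp(i,b([(651,90),(659,228),(744,90),(753,228)]),.2);print("prong",k)
for q in(0,2): d=k[q]-k[q+1];print(np.degrees(np.arctan2(d[1],d[0])))
k=bp(i,b([(659,236),(754,236)]),.22);print("knobs",k,k.mean(0))
k=bp(i,b([(633,81),(777,82)]),.2);d=k[1]-k[0];print("back",k,np.degrees(np.arctan2(d[0],-d[1])))
k=bp(i,b([(515,85),(515,218),(738,220)]),.012);d=k[2]-k[1];print("foot",k,np.degrees(np.arctan2(d[0],-d[1])))
```

```text
carrier [[ 0.4921  0.0695  0.02  ]
 [ 0.5053 -0.0782  0.02  ]
 [ 0.3821 -0.0909  0.02  ]
 [ 0.3694  0.0605  0.02  ]] [ 0.43720631 -0.00976316  0.02      ]
5.089736745383518 0.14820668923327915
4.808465117179849 0.1519787616688281
4.15082563159397 0.12307402128017109
5.901197907617203 0.12381599244923937
handle [[ 0.42837501  0.06544179  0.09      ]
 [ 0.4430875  -0.08437093  0.09      ]] [ 0.43573125 -0.00946457  0.09      ] 5.608795726186617 0.15053340697226983
prong [[ 0.65652859 -0.27231483  0.2       ]
 [ 0.56084352 -0.27574123  0.2       ]
 [ 0.6584432  -0.33550592  0.2       ]
 [ 0.56266143 -0.33883142  0.2       ]]
2.0508377436503733
1.9884821947133442
knobs [[ 0.55042336 -0.27016996  0.22      ]
 [ 0.55222631 -0.33292575  0.22      ]] [ 0.55132484 -0.30154785  0.22      ]
back [[ 0.66249069 -0.2602166   0.2       ]
 [ 0.66476232 -0.35813448  0.2       ]] 1.3289810817241132
foot [[ 0.71808384 -0.21792244  0.012     ]
 [ 0.61267363 -0.21704368  0.012     ]
 [ 0.61604138 -0.38775013  0.012     ]] 1.130202104797251
```

Request:
{"name": "play_rows", "arguments": {"motion": [[-0.2,[-0.004,-0.04,0],0.149],[0,[-0.008,-0.08,0],0.298],[0,[-0.013,-0.12,-0.02],0.447],[0,[-0.016,-0.16,-0.05],0.596],[0,[-0.0175,-0.181,-0.08],0.745]]}}

```text
time: 32.65
tool_pos: [0.4393, -0.0115, 0.17]
tool_rot: [0.704, 0.082, 0.701, -0.082]
contact_force: [1.0, -0.4, -0.7]
gripper_width: 0.499
```

Request:
{"name": "play_rows", "arguments": {"motion": [[0,[0,0,-0.02],0.149],[0,[0,0,-0.04],0.283],[0,[0,0,-0.04],0.283],[0,[0,0,-0.04],0.283]]}}

```text
time: 33.05
tool_pos: [0.4382, -0.0096, 0.1291]
tool_rot: [0.707, -0.015, 0.707, 0.015]
contact_force: [0.1, -0.4, 0.9]
gripper_width: 0.499
```

Run:
```python
from h import *
s=state();print(s['tool_pos'],jaw(),s['contact_force'],s['gripper_width'])
i=cams.camera_info("wrist");p,d=cams.grab_frame("wrist");cv2.imwrite("pics/w18.png",p[:,:,::-1])
for r in nets.landmark_of("wrist","carrier_handle"):print(r)
p,d=cams.grab_frame("side");cv2.imwrite("pics/side18.png",cv2.resize(p[110:260,260:460,::-1],None,fx=4,fy=4))
for r in nets.landmark_of("side","carrier_handle"):print(r)
for r in nets.landmark_of("side","hook_seat"):print(r)
```

```text
[ 0.43818558 -0.0096035   0.12910833] 2.4431328273097344 [ 0.07316589 -0.38474048  0.94105248] 0.49902986011786754
{'at': [0.4364, -0.0067, 0.0864], 'score': 0.93}
{'at': [0.4381, -0.0092, 0.0812], 'score': 0.88}
{'at': [0.4871, 0.2327, 0.1287], 'score': 0.42}
{'at': [0.4868, 0.231, 0.0038], 'score': 0.52}
```

View pics/w18.png

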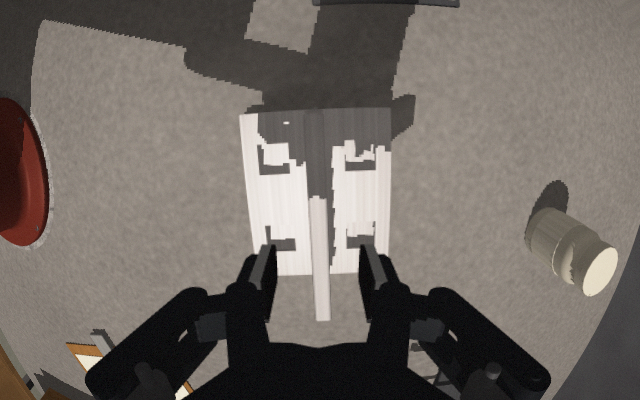

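View pics/side18.png

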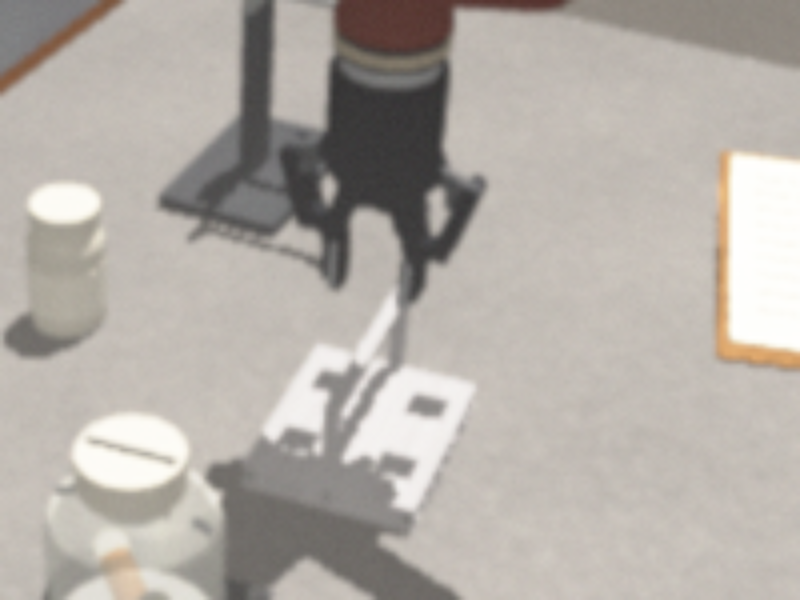

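Request:
{"name": "play_rows", "arguments": {"motion": [[0,[0,0,-0.02],0.05],[0,[0,0,-0.04],0.05],[0,[0,0,-0.058],0.05],[0,[0,0,-0.063],0.05],[0,[0,0,-0.063],0.05]]}}

```text
time: 33.8
tool_pos: [0.4379, -0.0098, 0.0659]
tool_rot: [0.706, -0.033, 0.707, 0.034]
contact_force: [-0.2, 0.2, 0.7]
gripper_width: 0.496
```

Request:
{"name": "play_rows", "arguments": {"motion": [[1,[0,0,0],0],[1,[0,0,0],0],[1,[0,0,0],0],[1,[0,0,0],0],[1,[0,0,0],0]]}}

```text
time: 34.3
tool_pos: [0.4391, -0.0101, 0.0675]
tool_rot: [0.707, -0.034, 0.706, 0.033]
contact_force: [-2.0, 0.3, 6.1]
gripper_width: 0.122
```

Request:
{"name": "play_rows", "arguments": {"motion": [[1,[0,0,0.005],0],[1,[0,0,0.015],0],[1,[0,0,0.03],0],[1,[0,0,0.05],0],[1,[0,0,0.07],0]]}}

```text
time: 34.8
tool_pos: [0.4374, -0.0098, 0.1364]
tool_rot: [0.706, -0.033, 0.707, 0.034]
contact_force: [0.5, 0.3, -3.3]
gripper_width: 0.127
```

Run:
```python
from h import *
s=state();print(s['tool_pos'],jaw(),s['contact_force'],s['ft_torque'],s['gripper_width'])
p,d=cams.grab_frame("side");cv2.imwrite("pics/side19.png",cv2.resize(p[80:260,260:460,::-1],None,fx=3.3,fy=3.3))
```

```text
[ 0.43742413 -0.00976968  0.13641496] 5.442103886547828 [ 0.45906784  0.30817817 -3.30784373] [ 0.03792739 -0.04459799  0.01029636] 0.12663684503120365
```

View pics/side19.png

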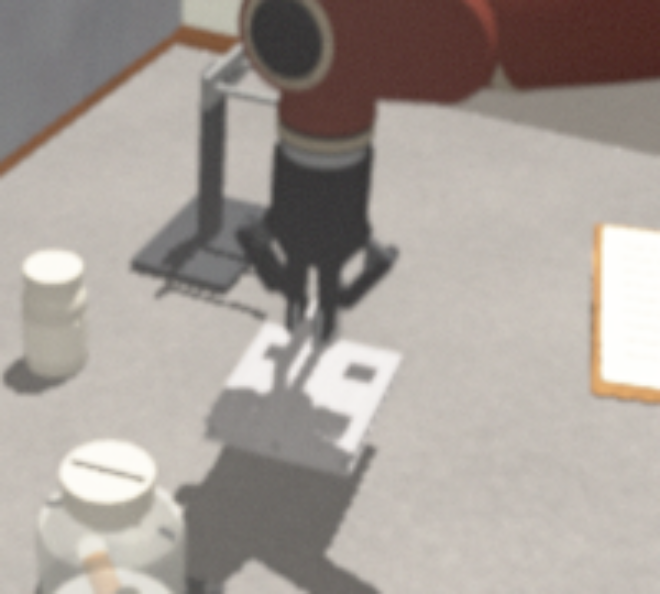

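Request:
{"name": "play_rows", "arguments": {"motion": [[1,[0,-0.02,0.03],0],[1,[0,-0.05,0.06],-0.02],[1,[0,-0.09,0.083],-0.04],[1,[-0.004,-0.13,0.083],-0.06],[1,[-0.007,-0.17,0.083],-0.07]]}}

```text
time: 35.35
tool_pos: [0.4311, -0.1815, 0.22]
tool_rot: [0.708, -0.009, 0.706, 0.008]
contact_force: [1.2, 0.3, -3.5]
gripper_width: 0.126
```

Request:
{"name": "play_rows", "arguments": {"motion": [[1,[0,-0.04,0],0],[1,[0,-0.08,0],0],[1,[0,-0.115,0],0],[1,[0,-0.129,0],0],[1,[0,-0.129,0],0]]}}

```text
time: 35.85
tool_pos: [0.4306, -0.31, 0.2183]
tool_rot: [0.707, -0.008, 0.707, 0.008]
contact_force: [-0.8, 1.0, -3.3]
gripper_width: 0.122
```

Request:
{"name": "play_rows", "arguments": {"motion": [[1,[0,0,0],0],[1,[0,0,0],0]]}}

```text
time: 36.05
tool_pos: [0.4312, -0.3075, 0.2188]
tool_rot: [0.707, -0.009, 0.707, 0.01]
contact_force: [-0.1, 0.8, -2.2]
gripper_width: 0.126
```

Run:
```python
from h import *
s=state();print(s['tool_pos'],jaw(),s['contact_force'],s['ft_torque'],s['gripper_width'])
for n in("side","top","wrist"):
  i=cams.camera_info(n);p,d=cams.grab_frame(n);cv2.imwrite(f"pics/{n}20.png",p[:,:,::-1])
  for r in nets.landmark_of(n,"hook_seat"):print(n,r)
  for r in nets.landmark_of(n,"carrier_handle"):print(n,r)
```

```text
[ 0.43123548 -0.30754507  0.2187897 ] 1.509029894269015 [-0.10653375  0.75450402 -2.17856896] [ 0.07722864 -0.03738693  0.02846272] 0.12569488453095148
side {'at': [0.565, -0.3102, 0.1971], 'score': 0.78}
side {'at': [0.4312, -0.3102, 0.1502], 'score': 0.66}
side {'at': [0.4315, -0.3057, 0.2357], 'score': 0.85}
top {'at': [0.5672, -0.3107, 0.1962], 'score': 0.71}
top {'at': [0.432, -0.31, 0.2362], 'score': 0.76}
wrist {'at': [0.5647, -0.311, 0.2036], 'score': 0.58}
wrist {'at': [0.4306, -0.3087, 0.239], 'score': 0.71}
```

View pics/side20.png

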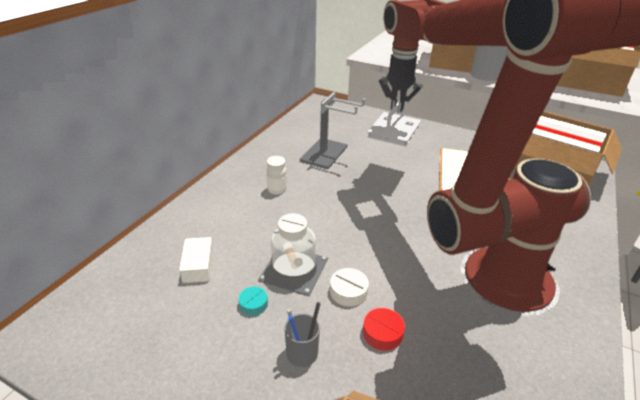

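View pics/wrist20.png

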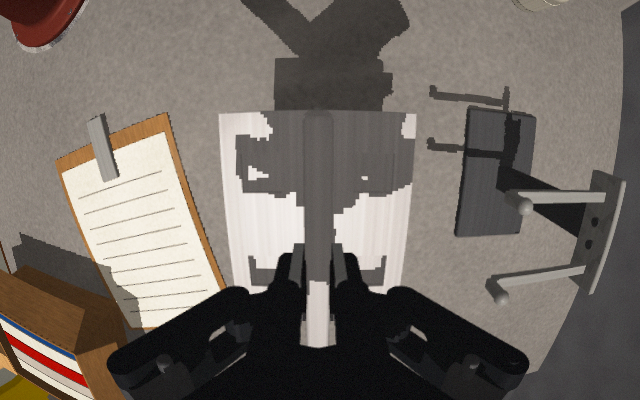

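View pics/top20.png

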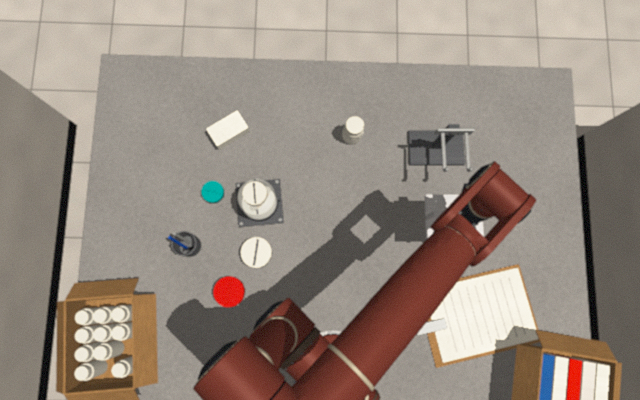

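Request:
{"name": "play_rows", "arguments": {"motion": [[1,[0.01,-0.002,0.005],0],[1,[0.035,-0.002,0.005],0],[1,[0.06,-0.002,0.005],0],[1,[0.085,-0.002,0.005],0],[1,[0.1,-0.002,0.005],0]]}}

```text
time: 37.0
tool_pos: [0.5334, -0.311, 0.2244]
tool_rot: [0.707, -0.009, 0.707, 0.009]
contact_force: [-0.8, -0.1, -3.1]
gripper_width: 0.123
```

Request:
{"name": "play_rows", "arguments": {"motion": [[1,[0.015,0,0],0],[1,[0.03,0,0],0],[1,[0.042,0,0],0],[1,[0.042,0,0],0],[1,[0.042,0,0],0]]}}

```text
time: 37.5
tool_pos: [0.5732, -0.3109, 0.2239]
tool_rot: [0.707, -0.009, 0.707, 0.009]
contact_force: [0.5, 0.7, -2.1]
gripper_width: 0.121
```

Run:
```python
from h import *
s=state();print(s['tool_pos'],jaw(),s['contact_force'],s['ft_torque'],s['gripper_width'])
for n in("side","wrist"):
  i=cams.camera_info(n);p,d=cams.grab_frame(n)
  cv2.imwrite(f"pics/{n}21.png",p[:,:,::-1] if n=="wrist" else cv2.resize(p[40:190,280:480,::-1],None,fx=4,fy=4))
```

```text
[ 0.57315831 -0.31092484  0.22394347] 1.4417785315047167 [ 0.51083101  0.66221558 -2.10903449] [0.00415414 0.0654644  0.06971757] 0.12137553315161614
```

View pics/side21.png

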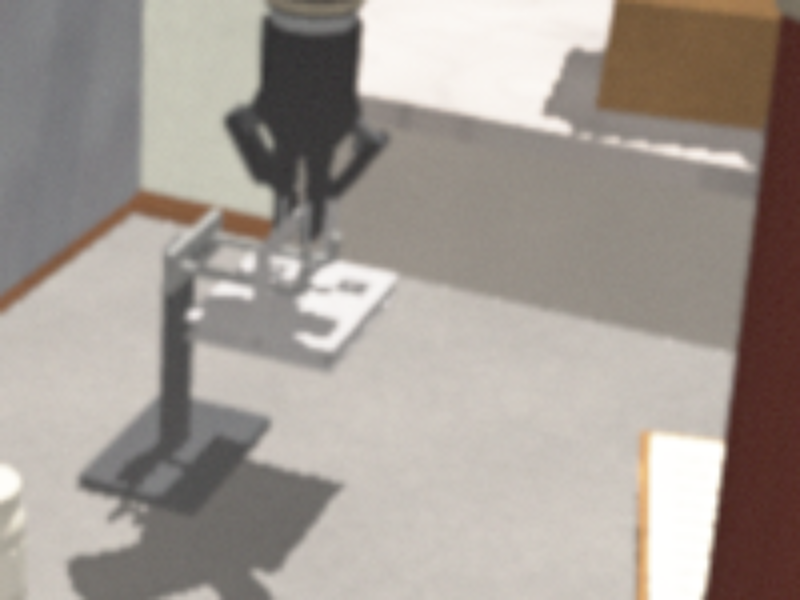

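View pics/wrist21.png

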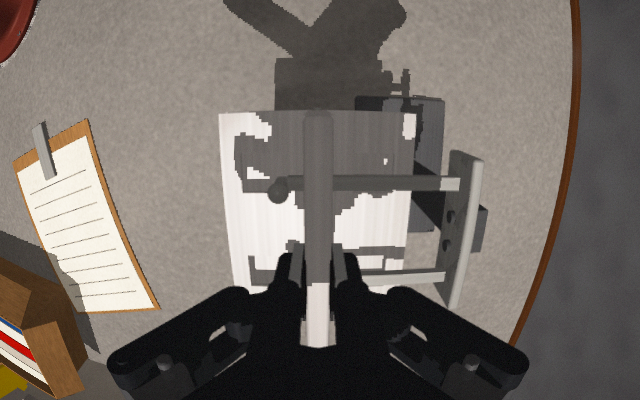

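Request:
{"name": "play_rows", "arguments": {"motion": [[1,[0,0,-0.01],0],[1,[0,0,-0.02],0],[1,[0,0,-0.03],0],[1,[0,0,-0.036],0],[1,[0,0,-0.036],0]]}}

```text
time: 38.1
tool_pos: [0.5726, -0.3106, 0.1867]
tool_rot: [0.706, -0.008, 0.708, 0.009]
contact_force: [-0.1, -0.4, -2.8]
gripper_width: 0.123
```

Request:
{"name": "play_rows", "arguments": {"motion": [[1,[0,0,-0.0015],0],[1,[0,0,-0.003],0],[1,[0,0,-0.003],0]]}}

```text
time: 38.4
tool_pos: [0.5734, -0.3111, 0.1856]
tool_rot: [0.707, -0.009, 0.707, 0.009]
contact_force: [0.1, 0.8, -1.3]
gripper_width: 0.119
```

Request:
{"name": "play_rows", "arguments": {"motion": [[1,[0,0,-0.0015],0],[1,[0,0,-0.0015],0],[1,[0,0,-0.0015],0]]}}

```text
time: 38.7
tool_pos: [0.5734, -0.3111, 0.1855]
tool_rot: [0.707, -0.009, 0.707, 0.009]
contact_force: [-4.4, 1.6, 5.7]
gripper_width: 0.125
```

Request:
{"name": "play_rows", "arguments": {"motion": [[1,[0,0,0.001],0],[1,[0,0,0.001],0],[0.5,[0,0,0.001],0],[0.3,[0,0,0.001],0],[0.3,[0,0,0.001],0]]}}

```text
time: 39.2
tool_pos: [0.5731, -0.3109, 0.1841]
tool_rot: [0.707, -0.009, 0.707, 0.009]
contact_force: [0.4, -0.5, 0.2]
gripper_width: 0.352
```

Run:
```python
from h import *
s=state();print(s['tool_pos'],jaw(),s['contact_force'],s['ft_torque'],s['gripper_width'])
for n in("side","wrist"):
  i=cams.camera_info(n);p,d=cams.grab_frame(n)
  cv2.imwrite(f"pics/{n}22.png",p[:,:,::-1] if n=="wrist" else cv2.resize(p[40:190,280:480,::-1],None,fx=4,fy=4))
```

```text
[ 0.57312273 -0.3109033   0.1841075 ] 1.427832039866903 [ 0.42136159 -0.53275409  0.21216459] [ 0.01241815 -0.06853463 -0.01021876] 0.3524595008854301
```

View pics/side22.png

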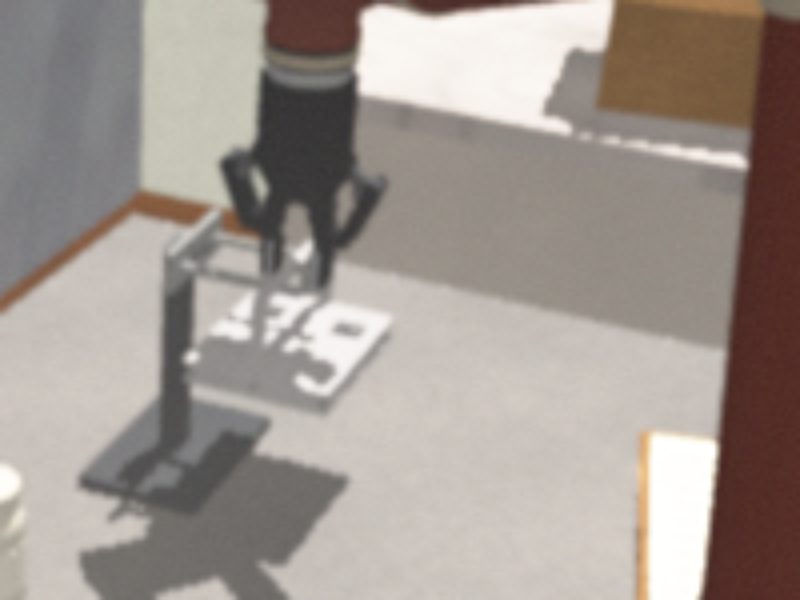

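View pics/wrist22.png

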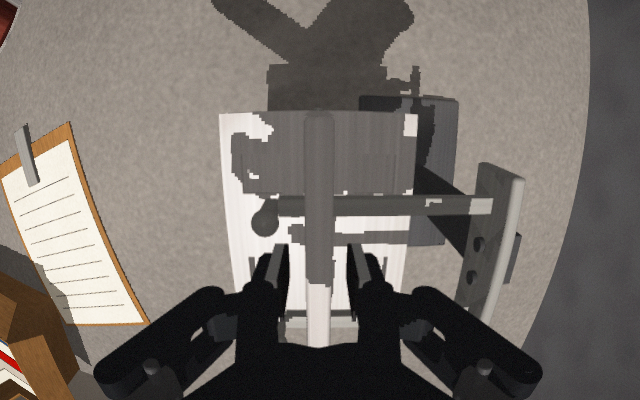

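Request:
{"name": "play_rows", "arguments": {"motion": [[0.2,[0,0,0.01],0],[0.2,[0,0,0.03],0],[0.2,[0,0,0.06],0],[0.2,[0,0,0.1],0],[0.2,[0,0,0.13],0]]}}

```text
time: 39.8
tool_pos: [0.5735, -0.3111, 0.3182]
tool_rot: [0.708, -0.009, 0.706, 0.008]
contact_force: [-0.3, -0.5, 0.4]
gripper_width: 0.397
```

Request:
{"name": "play_rows", "arguments": {"motion": [[0.2,[-0.03,0.03,0.02],0],[0.2,[-0.06,0.07,0.02],0],[0.2,[-0.09,0.11,0.02],0],[0.2,[-0.11,0.15,0.02],0],[0.2,[-0.13,0.19,0.02],0]]}}

```text
time: 40.3
tool_pos: [0.442, -0.1197, 0.3356]
tool_rot: [0.708, -0.009, 0.706, 0.008]
contact_force: [0.7, 0.2, 0.9]
gripper_width: 0.403
```

Request:
{"name": "play_rows", "arguments": {"motion": [[0.2,[0,0,0],0],[0.2,[0,0,0],0],[0.2,[0,0,0],0],[0.2,[0,0,0],0],[0.2,[0,0,0],0]]}}

```text
time: 40.8
tool_pos: [0.4434, -0.1217, 0.3343]
tool_rot: [0.707, -0.008, 0.707, 0.008]
contact_force: [1.2, 0.9, -0.4]
gripper_width: 0.399
```

Run:
```python
from h import *
s=state();print(s['tool_pos'],jaw(),s['contact_force'],s['time'])
for n in("side","top"):
  i=cams.camera_info(n);p,d=cams.grab_frame(n)
  cv2.imwrite(f"pics/{n}23.png",p[:,:,::-1])
  if n=="side": cv2.imwrite("pics/side23c.png",cv2.resize(p[60:210,270:430,::-1],None,fx=4,fy=4));cv2.imwrite("pics/side23j.png",cv2.resize(p[200:300,240:350,::-1],None,fx=6,fy=6))
  for t in("cap","carrier_handle","hook_seat","bottle0","pen_cup","stock_jar","pill_carton"):
    for r in nets.landmark_of(n,t):print(n,t,r)
```

```text
[ 0.44344248 -0.12172738  0.33433219] 1.3593693745524784 [ 1.18186003  0.88874397 -0.36350142] 40.8
side cap {'at': [0.5091, 0.3735, 0.0014], 'score': 0.96}
side cap {'at': [0.4871, 0.2291, 0.1292], 'score': 0.86}
side cap {'at': [0.2176, 0.3057, 0.0002], 'score': 0.79}
side cap {'at': [0.3322, 0.2323, -0.0016], 'score': 0.61}
side carrier_handle {'at': [0.5746, -0.3096, 0.2005], 'score': 0.84}
side hook_seat {'at': [0.5639, -0.3119, 0.2014], 'score': 0.61}
side bottle0 {'at': [0.57, -0.3133, -0.0024], 'score': 0.23}
side pen_cup {'at': [0.3496, 0.4312, -0.0013], 'score': 0.75}
side stock_jar {'at': [0.7066, -0.0448, 0.0025], 'score': 0.7}
side stock_jar {'at': [0.5706, -0.3078, 0.199], 'score': 0.57}
side pill_carton {'at': [0.6995, 0.3313, 0.0007], 'score': 0.96}
top cap {'at': [0.5093, 0.3731, -0.0003], 'score': 0.86}
top cap {'at': [0.221, 0.3038, 0.0016], 'score': 0.77}
top cap {'at': [0.3259, 0.2324, 0.0039], 'score': 0.74}
top cap {'at': [0.4795, 0.2303, 0.1234], 'score': 0.72}
top carrier_handle {'at': [0.576, -0.3094, 0.2012], 'score': 0.72}
top hook_seat {'at': [0.5666, -0.3071, 0.1979], 'score': 0.78}
top pen_cup {'at': [0.3518, 0.4318, -0.0006], 'score': 0.82}
top stock_jar {'at': [0.707, -0.0456, 0.0005], 'score': 0.77}
top pill_carton {'at': [0.4836, 0.2291, 0.0051], 'score': 0.26}
```

View pics/side23c.png

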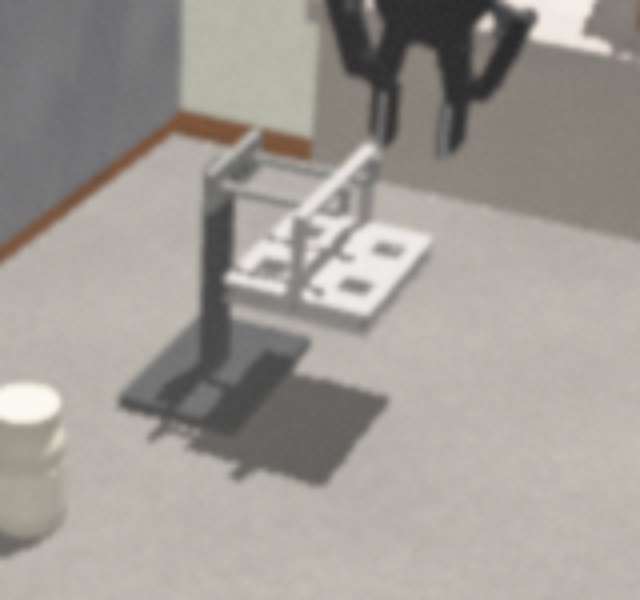

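View pics/side23j.png

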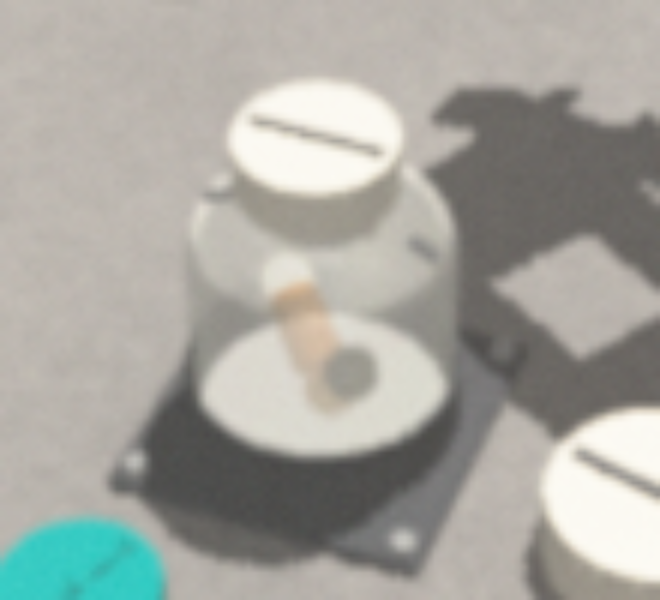

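View pics/top23.png

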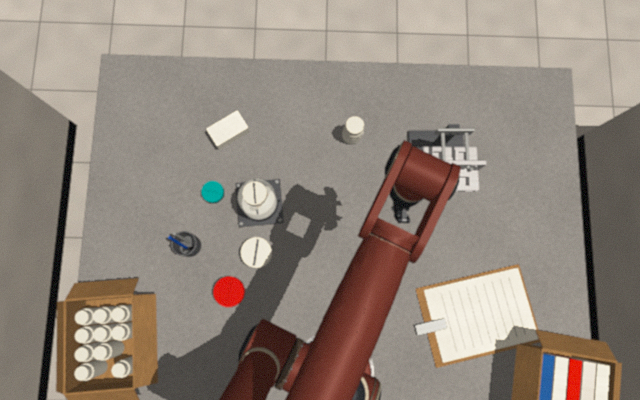

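Run:
```python
from plant import workorder
print(workorder.job_done())
```

```text
the job is handed in; nothing more can be done
None
```

The job is done and was handed in at about 41 s of the 208 s allowed.

- **Jar opened:** I pressed the smaller white cap on the jar at about 14 N, turned it 80° anticlockwise and lifted it off.
- **Bottles:** Only two were in the carrier, and both are now in the jar. The last side picture shows one standing and one leaning inside, with all four wells empty.
- **Jar closed:** I set the cap back on, pressed it and turned it 80° clockwise. The bar then read 7.4° against the jar's 7.4°. The cap sprang up about 5 mm and held against a pull of about 15 N, so it is locked.
- **Carrier:** It had been knocked about 3 cm during the run, so I located it again before lifting. It now hangs with both prongs under the handle and the bar about 9 mm behind the seat point. Both cameras put the handle at about 0.20 m, and it stayed there after release.
- **Other things:** The stock jar, pen cup, pill carton and other caps read unchanged in the side camera. The last pill carton search in the top view picked up only a low-score false hit on the jar, but the carton is visible in that picture at its old place.

No check on the finished job failed. The vision estimates of the jar's axis differed by about 4 mm, so I used a value between them and relied on the contact forces when fitting the cap. Side forces on the cap stayed at about 13 N or less.

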